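# Set up the paste press: lock in the strainer cup, load and push in the catch dish

### The job

Make the paste press ready for use. First put the strainer cup up into the press's collar and twist it until its lugs drop into their seats and it hangs locked by itself, handle straight out to the front; then stand the small dish upright and centred on the pulled-out round platform, with no edge overhanging, and push the platform all the way in under the cup by its tab. Leave the other things on the bench where they are.

Things in the scene. Friction and masses are not known exactly. Their poses are not given: they have to be found in the camera images.
- mount (a point): Bayonet collar of the fixed grey paste press: point on its vertical axis in its mouth plane, 137 mm above the bench. z up, -x the press's front, +y the way the platform slides out. Collar 100 mm across outside, mouth 68 mm inside, its inward lip cut by three gaps (24 mm wide, 120 degrees apart) for the cup's lugs. Housing above: no wider, to 283 mm. Free below down to the slide: 24 mm above the bench.
- stud (a point): Small round dark stud on the collar's outside, 52 degrees (0.908 rad) round from the front to the press's right, seen from above. The cup enters from straight below, upright, on the collar's axis, its handle under this stud, pointing outward; play 6 degrees in turn, 3 mm sideways.
- bar (a point): Flat dark bar on the collar's outside, at the front (mount -x). From entry the raised cup is turned 52 degrees clockwise seen from above, until its handle is under this bar; a stop lies 5 degrees beyond. Then let it down: the lugs drop 4 mm or more into pockets (play 5 degrees) and cannot turn back. Locked, the cup's underside is 75 mm above the bench, cup_axis 24.5 mm below the mount point.
- ceiling (a point): Flat ceiling inside the collar, on its axis, 24 mm above the mouth: the raised cup's rim stops against it, the cup's underside then 86 mm above the bench. The cup can be turned with its underside 79 to 86 mm above the bench; lower, the lugs catch.
- column (a point): Top of the press's column, behind and right of the collar: 40 mm square, from the bench up to 285 mm; an arm joins it to the housing above the collar. Axes as mount.
- cup_grip (a point): Grip point on the strainer cup's straight black handle: middle of its section, 125 mm from the cup's axis, 36 mm above the cup's underside. Axes are the cup's: handle along x, cup's axis at x = +125 mm, z up. The handle is a bar 20 mm wide, 22 mm tall, with upright flat sides, ending 165 mm from the axis.
- cup_axis (a point): Strainer cup's axis at half its height; handle along its -x. A steel cylinder 62 mm across, 75 mm tall, standing on the bench at the right, with three lugs (11 mm wide, 6 mm thick, out to 41 mm from the axis, 67 to 73 mm above the underside) at 0, 120 and 240 degrees from x. 0.2 to 0.3 kg, centre of mass about 10 mm from the axis.
- platform (a point): Centre of the top face of the small round platform on the press's sliding carriage: a disc 70 mm across, its top 24 mm above the bench. Starts pulled out to the press's left and moves along the mount's y. Axes as mount.
- tab (a point): Carriage's upright push tab: middle of its outer face, 42 mm above the bench, 109 mm beyond the platform's centre along the mount's +y. A plate 45 mm wide along x, 8 mm thick along y, top edge 55 mm above the bench. Push it towards -y.
- carriage (a joint): How far the platform is out, m: 0 is all the way in, against its stop, under the collar; 0.18 is fully out. It slides with about 2.5 N of drag and stays where it is left.
- dish_mid (a point): Small dish: white ceramic, round, straight-sided, open on top, 56 mm outside diameter, 36 mm tall, wall 4 mm, about 0.09 kg; the point is on its axis, half-way up. Starts upright on the bench at the left; a larger dish of the same make stands near it, not needed.
- big_dish: The larger white dish, 90 mm across and 36 mm tall, origin under its centre. To be left alone.
- glue_bottle: White squeeze bottle with a cone nozzle, 48 mm across, 150 mm tall, origin under its centre. To be left alone.
- brush_jar: Green glass jar with three brushes, 64 mm across, 215 mm tall with the brushes, origin under its centre. To be left alone.
- weight_a: Brass weight, 44 mm across, 30 mm tall, on the printed leaf, to its left, origin under its centre. To be left alone.
- weight_b: The same, to the leaf's right. To be left alone.
- folder: Flat white bone folder lying on the bench, 140 x 20 x 6 mm. To be left alone.
- spatula: Spatula lying on the bench, 200 mm long. To be left alone.
- cup: The strainer cup as a whole; origin under its centre, axes as cup_grip.
- dish: The small dish as a whole; origin under its centre.

How it is judged:
On the way, in this order (a step that is already met when the one before it is completed fails the run):
1. the strainer cup is locked in the collar and let go (horizontal distance between cup_axis and mount below 0.005 m and z of cup_axis in the frame of mount between -0.027 and -0.0222 m and angle between the x axis of cup_axis and the x axis of mount, either way round below 0.13 rad and x of cup_grip in the frame of mount below -0.11 m and angle between cup_axis's own z axis and vertical below 0.06 rad and contact force between cup and the fingers below 0.1 N), for 0.2 s.
2. the small dish stands centred on the platform while that is still pulled out, and is let go (horizontal distance between dish_mid and platform below 0.007 m and z of dish_mid in the frame of platform between 0.0155 and 0.0205 m and angle between dish_mid's own z axis and vertical below 0.06 rad and value of joint carriage above 0.09 m and contact force between dish and the fingers below 0.1 N), for 0.2 s.
At the end, for the whole second after the job is handed in: The cup hangs locked: within 5 mm of the collar's axis, cup_axis 22 to 27 mm below the mount point, handle within 0.13 rad of the front, tilt under 0.06 rad. The small dish stands upright on the platform, centred to 7 mm. The carriage is within 6 mm of its stop. All at rest (horizontal distance between cup_axis and mount below 0.005 m and z of cup_axis in the frame of mount between -0.027 and -0.0222 m and angle between the x axis of cup_axis and the x axis of mount, either way round below 0.13 rad and x of cup_grip in the frame of mount below -0.11 m and angle between each of cup_axis, dish_mid's own z axis and vertical below 0.06 rad and horizontal distance between dish_mid and platform below 0.007 m and z of dish_mid in the frame of platform between 0.0155 and 0.0205 m and value of joint carriage below 0.006 m and linear speed of each of cup, dish below 0.02 m/s); the robot touches nothing.
It fails at once if another thing on the bench is shifted by more than 30 mm (distance of any of big_dish, glue_bottle, brush_jar, weight_a, weight_b, folder, spatula from where it was at the start of the episode above 0.03 m).
It also fails if it takes over 72 s, if anything falls off the work surface, if the arm or the gripper's body presses on something with over 40 N, if the wrist force passes 120 N, or if a joint passes its speed limit or range.

### The arm

A 6-joint arm with a two-finger parallel gripper is mounted at the origin on the work surface. World frame = base frame: x ahead of the robot, y to its left, z up, the work surface at z = 0. Lengths are in m, angles in rad, forces in N, time in s.
With the tool pointing down it reaches from about 0.25 to 0.725 m from the base axis. Payload 4 kg.
Tool frame: the origin (TCP) lies at the very end of the fingers, on their centre line; the grasp point (between the pads) lies 19 mm behind it; z points along the fingers, y is the direction in which the jaws open and shut (so a half turn about z gives the same grasp; the last joint's range is limited). The gripper opens to 85 mm and grips with 20 to 120 N. Pads are 22 mm wide; open, the fingers measure 114 mm over their backs; the gripper's body (76 mm by 85 mm) begins 54 mm behind the grasp point. The pads swing forward as they close: fully open they stand 13 mm farther back than shut.
Start: joints at [-1.254, 0.241, 0.005, 1.335, 0, 1.571], TCP at [0.156, -0.475, 0.231] pointing down, gripper open.
Joint ranges: [-2.72, 2.72], [-1.05, 1.87], [-1.09, 1.28], [-1.99, 2.15], [-1.42, 1.44], [-3.14, 3.14]. Speed limits (rad/s): [2.79, 2.79, 3.14, 3.14, 3.14, 3.14].

### API

Orientations are given as a unit quaternion [x, y, z, w].
In Python, from workcell import bot, camera gives the robot as it stands. The module is installed in compiled form; this text tells all that it offers.
- The arm moves only by the tool send_rows, never from a script. Its argument "deltas" is a list of rows, each an object with "grip": the opening, from 0 (shut) to 1 (fully open); "translation": the shift along the tool's x, y, z in m, a list of three; "twist": the turn, a rotation vector about the tool's x, y, z in degrees, a list of three. A call has 1 to 5 rows; each row is the pose to reach, as a shift and turn from the pose measured when the call began, along the tool's axes at that moment; what a row does not reach only later rows make up. A row lasts 1/8 s, in which the tool goes at most 62.5 mm and 10.7 degrees, less where a joint would pass 70% of its speed; a pose out of reach is approached as far as the arm can. A call with a gripper value outside its range is refused whole. The fingers move at their own pace and stop on an object; the grip force is fixed at half the most. Time passes only in rows, so rows that repeat a pose let the fingers close. It gives the time, the measured TCP pose, the force and the opening at its end, in the units of the state.
- bot.get_obs(): the state, without advancing time (a new reading comes with each control period).
- camera(name): name is "scene" or "top" or "wrist"; returns a dict with "color" (384x512x3 uint8, blue, green, red), "intrinsics" (3x3 intrinsics, pixels), "k1" (the pictures are not rectified: a ray, as slopes to the right and down, at radius r is drawn at 1 + k1 r^2 times it, then the intrinsics apply), "xyz" and "rotation" of the camera in the world. Camera axes: x right, y down, z forward; pixel columns grow to the right and rows downward; lengths in m; the calibration is good to about 2 mm. A picture is of the moment at which its call begins. There is no depth.
- bot.job_done(): hands the job in, once; it reports no verdict.
The state is a dict: "clock": time; "joint_pos": joint angles; "joint_vel": joint speeds; "tau": joint torques, N m; "eef_pos": TCP position; "tool_rot": TCP orientation; "ft_force": force on the tool from outside, world axes, zero at the start; "ft_torque": the same for the moment, N m; "grip_width": finger opening in m.
Only numpy, scipy, OpenCV 4.12 (cv2) and the standard library are available. Lean on these libraries where they do the work, as an engineer would, in place of code of your own. Each camera call takes 0.05 s, during which the arm holds its last target.

## Working session

There is one attempt and no reset: what is moved stays moved. The work goes in short steps, Python scripts to look and compute and a tool call to move; the robot and the scene stay as the last step left them, time stands still between calls to the robot, and variables do not carry over. Pictures are saved under pics/ and viewed, and the job is handed in when it is done.

Besides the shell and the picture viewer there is one more tool, called after "Emit:" by a JSON object that holds its "fn" and its "kwargs". send_rows: Moves the arm, as the interface text tells. Its arguments: {"type":"object","properties":{"deltas":{"type":"array","items":{"type":"object","properties":{"grip":{"type":"number"},"translation":{"type":"array","items":{"type":"number"}},"twist":{"type":"array","items":{"type":"number"}}}}}},"required":["deltas"]}

```bash
mkdir -p pics; ls
cat > h.py <<'E'
import numpy as np, cv2, json
from workcell import bot, camera
from scipy.spatial.transform import Rotation as R
def snap(name,fn):
    c=camera(name); cv2.imwrite('pics/'+fn+'.png',c['color'])
    np.savez('pics/'+fn+'.npz',**{k:np.array(v) for k,v in c.items()})
    return c
def load(fn): 
    d=np.load('pics/'+fn+'.npz'); return {k:d[k] for k in d.files}
def rotm(c):
    r=np.array(c['rotation']); return r if r.shape==(3,3) else R.from_quat(r).as_matrix()
def ray(c,u,v):
    K=np.array(c['intrinsics']);k=float(c['k1'])
    p=cv2.undistortPoints(np.array([[[u,v]]],float),K,np.array([k,0,0,0,0]))[0,0]
    return np.array(c['xyz']),rotm(c)@np.array([p[0],p[1],1.])
def atz(c,u,v,z):
    o,d=ray(c,u,v); return o+d*(z-o[2])/d[2]
def proj(c,P):
    P=np.atleast_2d(P).astype(float); q=(P-np.array(c['xyz']))@rotm(c)
    x=q[:,:2]/q[:,2:]; r2=(x**2).sum(1,keepdims=True); x=x*(1+float(c['k1'])*r2)
    K=np.array(c['intrinsics']); return np.c_[x[:,0]*K[0,0]+K[0,2],x[:,1]*K[1,1]+K[1,2]]
E
python3 - <<'E'
from h import *
for n in ['scene','top','wrist']:
    c=snap(n,n+'0'); print(n,c['xyz'],c['rotation'],c['intrinsics'],c['k1'])
print(bot.get_obs())
E
```

```text
pics
scene [1.18366371 0.70525415 1.11863401] [ 0.29212448  0.87047844 -0.37662408 -0.1228205 ] [[469.71184329   0.         252.62401633]
 [  0.         469.71184329 192.30712444]
 [  0.           0.           1.        ]] -0.0576490758840507
top [ 0.41541813 -0.08554409  1.40025789] [ 0.71143777 -0.70012733  0.03603001 -0.04878381] [[418.01702314   0.         262.65121289]
 [  0.         418.01702314 188.20422851]
 [  0.           0.           1.        ]] -0.005510020864832363
wrist [ 0.23272719 -0.44938108  0.37325897] [ 0.79936676 -0.57893222 -0.09458851  0.13001266] [[333.40351377   0.         255.45867054]
 [  0.         333.40351377 187.16836354]
 [  0.           0.           1.        ]] -0.0211903841284266
{'clock': 0.15, 'joint_pos': array([-1.25399098e+00,  2.41266015e-01,  4.04653280e-03,  1.33521015e+00,
       -3.82711889e-05,  1.57081921e+00]), 'joint_vel': array([ 1.68540047e-03, -2.06303583e-03,  3.08395891e-03, -2.78458776e-03,
        8.24310643e-05, -5.76716664e-04]), 'tau': array([ 9.39957454e-05, -3.72635472e+01,  2.52638394e+01,  1.23512713e-02,
       -1.42671394e-05,  1.00275138e-06]), 'eef_pos': array([ 0.15560649, -0.47466778,  0.23060934]), 'tool_rot': array([ 9.87481980e-01,  1.57729744e-01, -1.47725201e-04, -8.03410419e-04]), 'ft_force': array([-1.16081294,  0.45310528, -0.78389157]), 'ft_torque': array([ 0.04235908, -0.03836858,  0.04932868]), 'grip_width': 0.0856989780489451}
```

View pics/scene0.png

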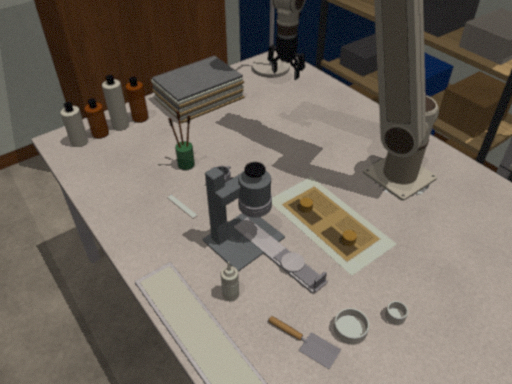

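View pics/top0.png

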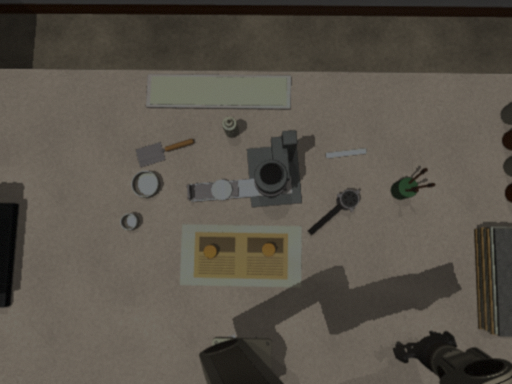

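View pics/wrist0.png

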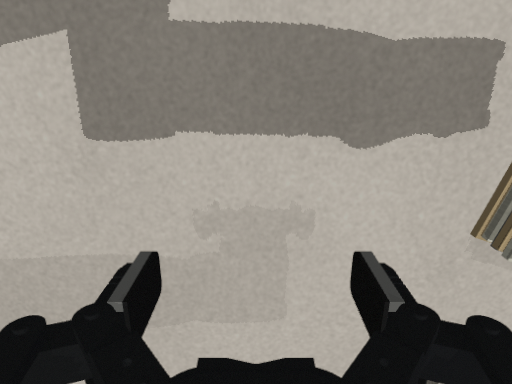

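The overview shows the press at about (270,178) in the top picture, the cup at (348,200) with its handle end near (312,232), the dish at (131,221) and the platform at (221,189). I'll enlarge these regions to measure them.

Run:
```python
from h import *
c=load('top0'); im=c['color']
def crop(u0,v0,u1,v1,s,fn,im=im):
    a=cv2.resize(im[v0:v1,u0:u1],None,fx=s,fy=s,interpolation=cv2.INTER_CUBIC)
    a=cv2.convertScaleAbs(a,alpha=1.6)
    cv2.imwrite('pics/'+fn+'.png',a)
crop(230,120,380,245,5,'tc1')
crop(110,160,250,260,5,'tc2')
s=load('scene0'); crop(190,150,340,300,4,'sc1',s['color'])
for n,u,v,z in [('press',270,175,.283),('cup',349,199,.075),('hend',312,232,.036),('dish',131,221,.036),('plat',221,189,.024),('bottle',231,127,.1),('jar',405,187,.1)]:
    print(n,atz(c,u,v,z).round(4))
```

```text
press [ 0.5862 -0.0834  0.283 ]
cup [ 0.5447 -0.3348  0.075 ]
hend [ 0.4392 -0.2219  0.036 ]
dish [0.4651 0.37   0.036 ]
plat [0.5765 0.0791 0.024 ]
bottle [0.7675 0.0438 0.1   ]
jar [ 0.5825 -0.5046  0.1   ]
```

View pics/tc1.png

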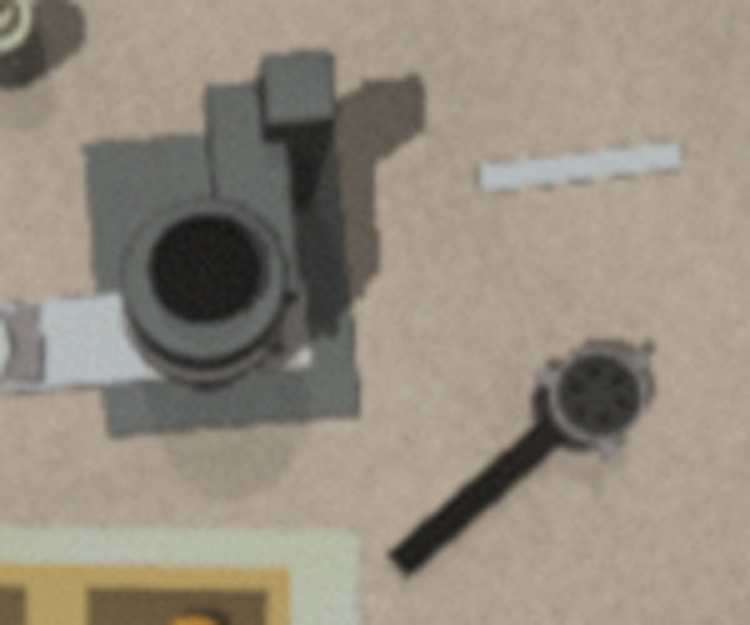

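View pics/tc2.png

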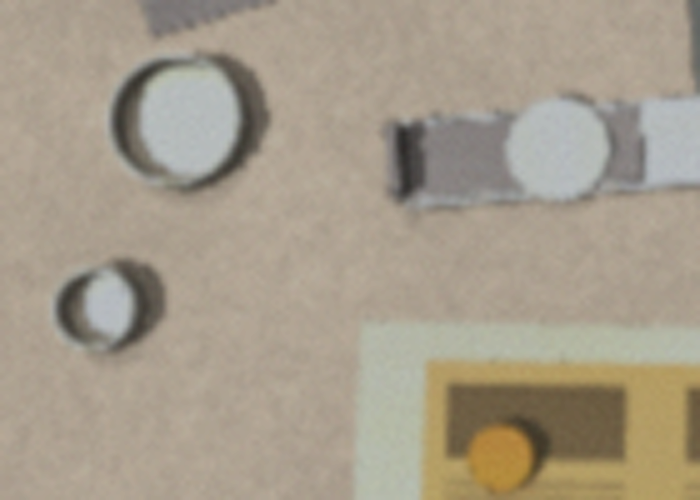

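View pics/sc1.png

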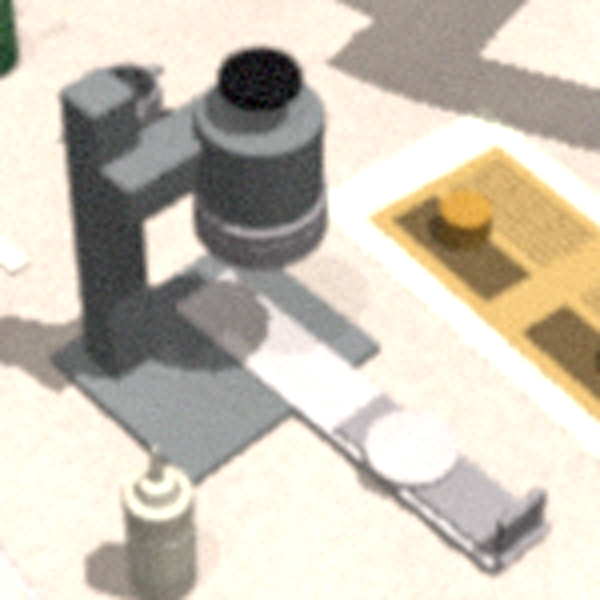

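Run:
```python
from h import *
c=load('top0'); s=load('scene0')
f1=lambda x,y:((x+.5)/5-.5+230,(y+.5)/5-.5+120)
f2=lambda x,y:((x+.5)/5-.5+110,(y+.5)/5-.5+160)
P=lambda n,uv,z:print(n,uv,atz(c,*uv,z).round(4))
P('plat',f2(558,148),.024);P('dish',f2(96,307),.036);P('big',f2(178,121),.036)
P('cup',f1(599,393),.075);P('hend',f1(402,560),.047)
P('hmid',f1(545,437),.047)
P('base1',f1(110,437),.008);P('base2',f1(358,415),.008);P('base0',f1(85,146),.008)
P('coltop a',f1(262,57),.285);P('coltop b',f1(330,52),.285);P('coltop c',f1(335,120),.285);P('coltop d',f1(270,127),.285)
P('sl1',f2(412,120),.02);P('sl2',f2(640,103),.02);P('sl3',f2(412,208),.02);P('sl4',f2(640,190),.02)
P('housingtop',f1(207,268),.283);P('stud',f1(291,297),.14)
fs=lambda x,y:((x+.5)/4-.5+190,(y+.5)/4-.5+150)
print('scene plat',atz(s,*fs(411,446),.024).round(4))
T=R.from_quat(bot.get_obs()['tool_rot']); o=bot.get_obs()
w=load('wrist0')
print('cam in tool',T.inv().apply(w['xyz']-o['eef_pos']),(T.inv().as_matrix()@rotm(w)).round(3))
```

```text
plat (221.2, 189.2) [0.5758 0.0784 0.024 ]
dish (128.8, 221.0) [0.465  0.3773 0.036 ]
big (145.2, 183.8) [0.5886 0.3295 0.036 ]
cup (349.4, 198.2) [ 0.5472 -0.3361  0.075 ]
hend (310.0, 231.6) [ 0.4402 -0.2143  0.047 ]
hmid (338.6, 207.0) [ 0.5209 -0.3064  0.047 ]
base1 (251.6, 207.0) [ 0.5194 -0.0231  0.008 ]
base2 (301.2, 202.6) [ 0.5367 -0.1884  0.008 ]
base0 (246.6, 148.8) [ 0.7171 -0.0021  0.008 ]
coltop a (282.0, 131.0) [ 0.7079 -0.1144  0.285 ]
coltop b (295.6, 130.0) [ 0.7112 -0.1515  0.285 ]
coltop c (296.6, 143.6) [ 0.6733 -0.1545  0.285 ]
coltop d (283.6, 145.0) [ 0.669  -0.1192  0.285 ]
sl1 (192.0, 183.6) [0.5936 0.1771 0.02  ]
sl2 (237.6, 180.2) [0.6073 0.0249 0.02  ]
sl3 (192.0, 201.2) [0.5347 0.1749 0.02  ]
sl4 (237.6, 197.6) [0.549  0.0235 0.02  ]
housingtop (271.0, 173.2) [ 0.5912 -0.0861  0.283 ]
stud (287.8, 179.0) [ 0.5966 -0.1375  0.14  ]
scene plat [0.5759 0.0804 0.024 ]
cam in tool [ 0.08115499 -0.00023756 -0.14265254] [[ 0.    -0.948 -0.317]
 [ 1.    -0.     0.001]
 [-0.001 -0.317  0.948]]
```

```bash
cat >> h.py <<'E'
def ori(yaw,t=0): return R.from_euler('z',yaw,degrees=True)*R.from_euler('x',180,degrees=True)*R.from_euler('y',-t,degrees=True)
def cur():
    o=bot.get_obs(); r=R.from_quat(o['tool_rot']); m=r.as_matrix()
    ax=m[:,0]; yaw=np.degrees(np.arctan2(ax[1],ax[0])); t=np.degrees(np.arctan2(-ax[2],np.hypot(ax[0],ax[1])))
    return o['eef_pos'],yaw,t,o
def plan(pos,yaw,t=0,grip=1.0,step=.05,astep=10.,extra=1):
    """rows of calls from the current pose, straight line"""
    p,y0,t0,o=cur(); dy=(yaw-y0)
    pos=np.array(pos,float)
    n=int(np.ceil(max(np.linalg.norm(pos-p)/step,abs(dy)/astep,abs(t-t0)/astep,1)))
    pts=[(p+(pos-p)*i/n, ori(y0+dy*i/n,t0+(t-t0)*i/n)) for i in range(1,n+1)]+[(pos,ori(yaw,t))]*extra
    sp=p; sr=R.from_quat(o['tool_rot'])
    for k in range(0,len(pts),5):
        rows=[]
        for a,b in pts[k:k+5]:
            tr=sr.inv().apply(a-sp); tw=np.degrees((sr.inv()*b).as_rotvec())
            rows.append({"grip":grip,"translation":[float(x) for x in tr.round(4)+0],"twist":[float(x) for x in tw.round(1)+0]})
        print('CALL',json.dumps(rows)); sp,sr=pts[min(k+5,len(pts))-1]
def st():
    p,y,t,o=cur(); print('t',round(o['clock'],2),'p',p.round(4),'yaw',round(y,2),'tilt',round(t,2),'rotvec-xy',(R.from_quat(o['tool_rot'])).as_matrix()[:,2].round(4),'F',np.round(o['ft_force'],1),'T',np.round(o['ft_torque'],2),'w',round(o['grip_width'],4),'q',np.round(o['joint_pos'],2))
E
python3 - <<'E'
from h import *
st(); plan([.36,-.16,.26],175,35)
E
```

```text
t 0.15 p [ 0.1556 -0.4747  0.2306] yaw 18.15 tilt 0.0 rotvec-xy [-5.0e-04  1.5e-03 -1.0e+00] F [-1.2  0.5 -0.8] T [ 0.04 -0.04  0.05] w 0.0857 q [-1.25  0.24  0.    1.34 -0.    1.57]
CALL [{"grip": 1.0, "translation": [0.0183, -0.0147, -0.0018], "twist": [-0.3, -2.2, -9.8]}, {"grip": 1.0, "translation": [0.0365, -0.0294, -0.0036], "twist": [-0.8, -4.3, -19.6]}, {"grip": 1.0, "translation": [0.0548, -0.0441, -0.0054], "twist": [-1.8, -6.4, -29.4]}, {"grip": 1.0, "translation": [0.0731, -0.0588, -0.0073], "twist": [-3.1, -8.4, -39.1]}, {"grip": 1.0, "translation": [0.0913, -0.0736, -0.0091], "twist": [-4.8, -10.3, -48.9]}]
CALL [{"grip": 1.0, "translation": [0.0223, 0.0041, -0.0062], "twist": [-2.0, -2.2, -9.6]}, {"grip": 1.0, "translation": [0.0446, 0.0083, -0.0124], "twist": [-4.5, -4.3, -19.1]}, {"grip": 1.0, "translation": [0.0669, 0.0124, -0.0186], "twist": [-7.2, -6.4, -28.5]}, {"grip": 1.0, "translation": [0.0893, 0.0166, -0.0247], "twist": [-10.4, -8.4, -37.9]}, {"grip": 1.0, "translation": [0.1116, 0.0207, -0.0309], "twist": [-13.9, -10.3, -47.1]}]
CALL [{"grip": 1.0, "translation": [0.0105, 0.0201, -0.0062], "twist": [-3.8, -2.2, -9.0]}, {"grip": 1.0, "translation": [0.0209, 0.0403, -0.0124], "twist": [-8.0, -4.3, -17.9]}, {"grip": 1.0, "translation": [0.0314, 0.0604, -0.0185], "twist": [-12.5, -6.4, -26.6]}, {"grip": 1.0, "translation": [0.0419, 0.0806, -0.0247], "twist": [-17.4, -8.4, -35.2]}, {"grip": 1.0, "translation": [0.0523, 0.1007, -0.0309], "twist": [-22.5, -10.3, -43.6]}]
CALL [{"grip": 1.0, "translation": [-0.0072, 0.0223, 0.0024], "twist": [-5.5, -2.2, -8.1]}, {"grip": 1.0, "translation": [-0.0072, 0.0223, 0.0024], "twist": [-5.5, -2.2, -8.1]}]
```

Emit:
{"fn": "send_rows", "kwargs": {"deltas": [{"grip": 1,"translation": [0.018,-0.015,-0.002],"twist": [0,-2,-10]},{"grip": 1,"translation": [0.037,-0.029,-0.004],"twist": [-1,-4,-20]},{"grip": 1,"translation": [0.055,-0.044,-0.005],"twist": [-2,-6,-30]},{"grip": 1,"translation": [0.073,-0.059,-0.007],"twist": [-3,-8,-40]},{"grip": 1,"translation": [0.091,-0.074,-0.009],"twist": [-5,-10,-50]}]}}

```text
clock: 0.78
eef_pos: [0.2195, -0.3753, 0.2395]
tool_rot: [0.822, 0.561, -0.077, 0.054]
ft_force: [1.4, -0.4, -0.2]
grip_width: 0.0854
```

Emit:
{"fn": "send_rows", "kwargs": {"deltas": [{"grip": 1,"translation": [0.022,0.004,-0.006],"twist": [-2,-2,-10]},{"grip": 1,"translation": [0.045,0.008,-0.012],"twist": [-4.5,-4,-19]},{"grip": 1,"translation": [0.067,0.012,-0.019],"twist": [-7,-6,-28.5]},{"grip": 1,"translation": [0.089,0.017,-0.025],"twist": [-10,-8,-38]},{"grip": 1,"translation": [0.112,0.021,-0.031],"twist": [-14,-10,-47]}]}}

```text
clock: 1.4
eef_pos: [0.2817, -0.2741, 0.2489]
tool_rot: [0.506, 0.841, -0.094, 0.164]
ft_force: [0.4, 0.7, -0.2]
grip_width: 0.0853
```

Emit:
{"fn": "send_rows", "kwargs": {"deltas": [{"grip": 1,"translation": [0.01,0.02,-0.006],"twist": [-4,-2,-9]},{"grip": 1,"translation": [0.021,0.04,-0.012],"twist": [-8,-4,-18]},{"grip": 1,"translation": [0.031,0.06,-0.018],"twist": [-12.5,-6,-26.5]},{"grip": 1,"translation": [0.042,0.081,-0.025],"twist": [-17,-8,-35]},{"grip": 1,"translation": [0.052,0.101,-0.031],"twist": [-22.5,-10,-43.5]}]}}

```text
clock: 2.02
eef_pos: [0.3428, -0.1725, 0.2591]
tool_rot: [0.107, 0.953, -0.028, 0.283]
ft_force: [0.4, 0.2, -0.6]
grip_width: 0.0856
```

Run:
```python
from h import *
st(); c=snap('wrist','w1'); print(c['xyz'])
cv2.imwrite('pics/w1b.png',cv2.resize(cv2.convertScaleAbs(c['color'],alpha=1.3),(768,576),interpolation=cv2.INTER_CUBIC))
plan([.36,-.16,.26],175,35)
```

```text
t 2.02 p [ 0.3428 -0.1725  0.2591] yaw 167.03 tilt 32.98 rotvec-xy [ 0.5324 -0.1134 -0.8388] F [ 0.4  0.2 -0.6] T [0.05 0.51 0.03] w 0.0856 q [-0.65 -0.43 -0.68  0.79  0.23 -0.36]
[ 0.19965555 -0.14089716  0.33443067]
CALL [{"grip": 1.0, "translation": [-0.0127, 0.0154, 0.0067], "twist": [-3.8, -2.0, -6.5]}, {"grip": 1.0, "translation": [-0.0127, 0.0154, 0.0067], "twist": [-3.8, -2.0, -6.5]}]
```

View pics/w1b.png

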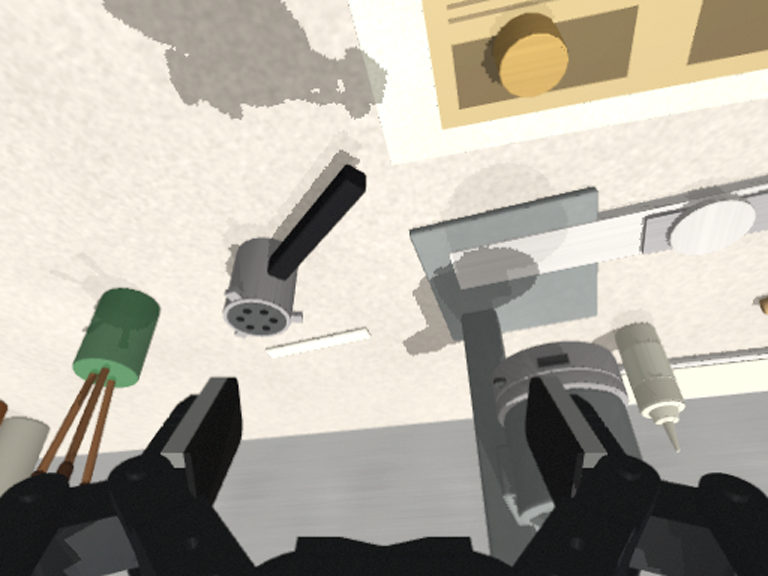

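Run:
```python
from h import *
plan([.38,-.08,.27],183,36)
```

```text
CALL [{"grip": 1.0, "translation": [-0.0098, 0.049, 0.0001], "twist": [-3.8, -1.5, -6.6]}, {"grip": 1.0, "translation": [-0.0196, 0.0979, 0.0001], "twist": [-8.4, -2.9, -13.1]}, {"grip": 1.0, "translation": [-0.0196, 0.0979, 0.0001], "twist": [-8.4, -2.9, -13.1]}]
```

Emit:
{"fn": "send_rows", "kwargs": {"deltas": [{"grip": 1,"translation": [-0.01,0.049,0],"twist": [-4,-1.5,-6.5]},{"grip": 1,"translation": [-0.02,0.098,0],"twist": [-8.5,-3,-13]},{"grip": 1,"translation": [-0.02,0.098,0],"twist": [-8.5,-3,-13]},{"grip": 1,"translation": [-0.02,0.098,0],"twist": [-8.5,-3,-13]}]}}

```text
clock: 2.58
eef_pos: [0.3799, -0.0803, 0.27]
tool_rot: [-0.024, 0.951, 0.009, 0.309]
ft_force: [-0.5, 0.3, -0.0]
grip_width: 0.0852
```

Run:
```python
from h import *
st(); c=snap('wrist','w2'); print(c['xyz'])
cv2.imwrite('pics/w2b.png',cv2.resize(cv2.convertScaleAbs(c['color'],alpha=1.3),(768,576),interpolation=cv2.INTER_CUBIC))
```

```text
t 2.58 p [ 0.3799 -0.0803  0.27  ] yaw -177.17 tilt 36.02 rotvec-xy [ 0.5873  0.0314 -0.8088] F [-0.5  0.3 -0. ] T [-0.07  0.55  0.01] w 0.0852 q [-0.42 -0.46 -0.69  0.76  0.27 -0.39]
[ 0.22977743 -0.08801433  0.33745998]
```

View pics/w2b.png

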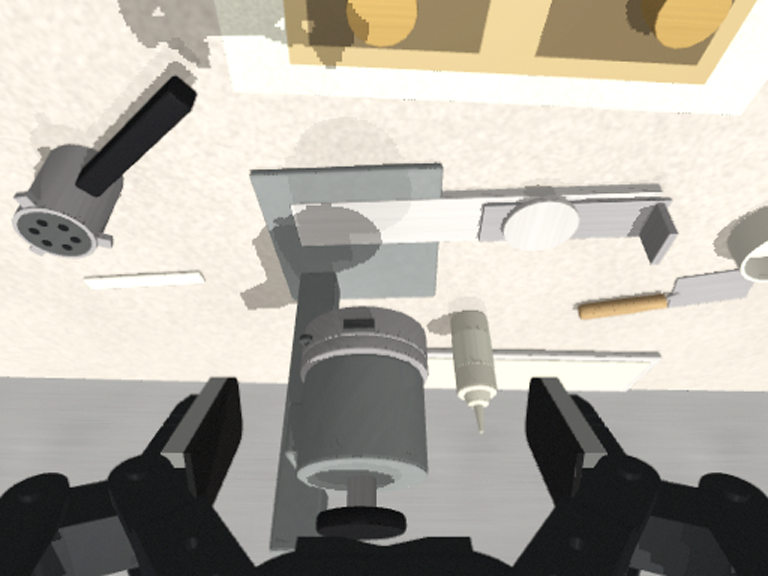

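Run:
```python
from h import *
im=load('w2')['color']
a=cv2.resize(im[190:350,185:305],None,fx=5,fy=5,interpolation=cv2.INTER_CUBIC)[:600]
cv2.imwrite('pics/w2c.png',cv2.convertScaleAbs(a,alpha=1.5))
a=cv2.resize(im[95:185,160:460],None,fx=2.6,fy=2.6,interpolation=cv2.INTER_CUBIC)
cv2.imwrite('pics/w2d.png',cv2.convertScaleAbs(a,alpha=1.2))
```

```text
(no output)
```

View pics/w2c.png

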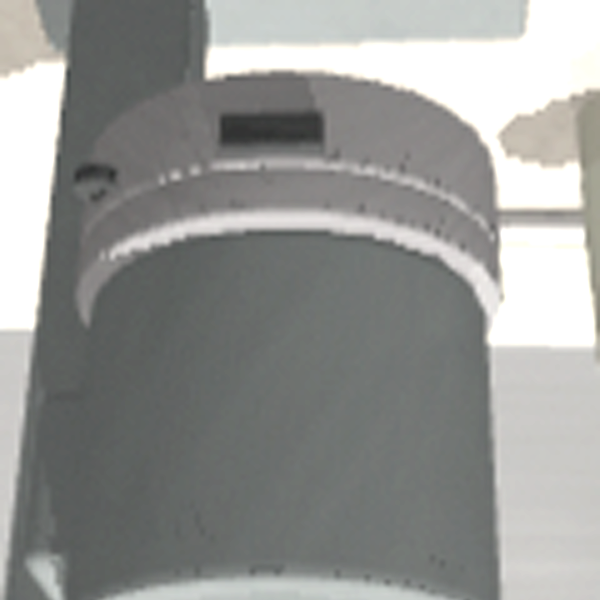

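View pics/w2d.png

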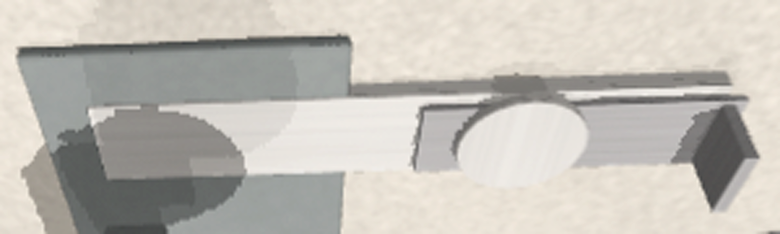

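Run:
```python
from h import *
from scipy.optimize import least_squares
c=load('w2')
f=lambda x,y:np.array([(x+.5)/5-.5+185,(y+.5)/5-.5+190])
rim=[f(*p) for p in [(150,104),(205,82),(250,74),(300,72),(350,79),(400,95),(450,122)]]
# silhouettes rays: left (80,290) right (497,270)
bar=f(272,129); stud=f(97,180)
def circ(m,r,z,n=720):
    a=np.linspace(0,2*np.pi,n); return np.c_[m[0]+r*np.cos(a),m[1]+r*np.sin(a),np.full(n,z)]
def silh(uv,m,s):
    o,d=ray(c,*uv); d2=d[:2]/np.linalg.norm(d[:2]); v=m-o[:2]
    return (d2[0]*v[1]-d2[1]*v[0])-s*.050
def res(x):
    m=x[:2]; P=proj(c,circ(m,.05,.137))
    r=[np.min(np.linalg.norm(P-q,axis=1)) for q in rim]
    # signed
    r=[ (np.linalg.norm(P-q,axis=1).min())*np.sign(np.linalg.norm(q-P.mean(0))-np.linalg.norm(P[np.argmin(np.linalg.norm(P-q,axis=1))]-P.mean(0))) for q in rim]
    sl=[silh(f(78,295),m,-1),silh(f(500,290),m,1)]
    return np.r_[r,np.array(sl)*1000/1.1]
for x0 in ([.59,-.09],[.60,-.1]):
    s=least_squares(res,x0,diff_step=1e-4); print(s.x.round(4),s.fun.round(2))
m=s.x
# 50mm-cylinder hits of bar and stud rays
for n,uv in (('bar',bar),('stud',stud)):
    o,d=ray(c,*uv)
    for rr in (.05,.052):
        e=o[:2]-m; A=d[:2]@d[:2];B=2*e@d[:2];C=e@e-rr**2; D=B*B-4*A*C
        if D<0: print(n,rr,'miss',np.sqrt(-D)/2/A); t=-B/2/A
        else: t=(-B-np.sqrt(D))/2/A
        p=o+t*d; print(n,rr,p.round(4),'ang',np.degrees(np.arctan2(p[1]-m[1],p[0]-m[0]))%360)
g=lambda x,y:((x+.5)/2.6-.5+160,(y+.5)/2.6-.5+95)
for n,q,z in [('plat',(521,143),.024),('tabtop',(735,160),.055),('sl a',(90,107),.018),('sl b',(415,97),.018),('base a',(18,48),.008),('base b',(350,38),.008),('sl c',(105,178),.018),('sl d',(350,168),.018)]:
    print(n,atz(c,*g(*q),z).round(4))
```

```text
[ 0.5813 -0.0856] [ -7.04  -6.63  -6.42  -6.21  -6.47  -6.9   -6.5   88.05 -89.83]
[ 0.5812 -0.0859] [ -7.17  -6.7   -6.45  -6.22  -6.44  -6.82  -6.34  87.79 -90.08]
bar 0.05 [ 0.5314 -0.0897  0.1592] ang 184.4006605211236
bar 0.052 [ 0.5294 -0.0897  0.1604] ang 184.21848341244058
stud 0.05 [ 0.554  -0.1278  0.16  ] ang 236.93213138032368
stud 0.052 [ 0.5498 -0.1273  0.1623] ang 232.73815953266217
plat [0.5715 0.0766 0.024 ]
tabtop [0.5444 0.1717 0.055 ]
sl a [ 0.5618 -0.1541  0.018 ]
sl b [0.546  0.0142 0.018 ]
base a [ 0.5318 -0.1881  0.008 ]
base b [ 0.5171 -0.0231  0.008 ]
sl c [ 0.6198 -0.1511  0.018 ]
sl d [ 0.6039 -0.0112  0.018 ]
```

```bash
cat > fit.py <<'E'
from h import *
from scipy.optimize import least_squares
c=load('w2')
f=lambda x,y:np.array([(x+.5)/5-.5+185,(y+.5)/5-.5+190])
rim=np.array([f(*p) for p in [(150,104),(205,82),(250,74),(300,72),(350,79),(400,95),(450,122)]])
bar=f(272,129); stud=f(97,180)
def silh(uv,m,s):
    o,d=ray(c,*uv); d2=d[:2]/np.linalg.norm(d[:2]); v=m-o[:2]
    return (d2[0]*v[1]-d2[1]*v[0])-s*.050
def res(x):
    m=x[:2]; r=[np.linalg.norm(atz(c,*q,.137)[:2]-m)-.05 for q in rim]
    return 1000*np.r_[r,silh(f(78,295),m,1),silh(f(500,290),m,-1)]
s=least_squares(res,[.59,-.09]); print(s.x.round(4),s.fun.round(2)); m=s.x
def rr(y):
    w=np.radians(y[0]); return np.r_[proj(c,[m[0]+.0505*np.cos(np.pi+w),m[1]+.0505*np.sin(np.pi+w),y[1]])[0]-bar,proj(c,[m[0]+.052*np.cos(np.pi+w+.908),m[1]+.052*np.sin(np.pi+w+.908),y[2]])[0]-stud]
q=least_squares(rr,[5,.155,.155],x_scale=[1,.01,.01]);print(q.x,q.fun)
E
python3 fit.py
```

```text
[ 0.5951 -0.0851] [-1.21  0.28  0.92  1.32  0.49 -0.96 -1.77 -0.86 -0.29]
[5.59174484 0.15128192 0.15273238] [-0.16738913 -0.00543494  0.38775105  0.03848555]
```

Run:
```python
from h import *
im=load('scene0')['color']
a=cv2.resize(im[155:225,205:285],None,fx=8,fy=8,interpolation=cv2.INTER_CUBIC)
cv2.imwrite('pics/sc2.png',cv2.convertScaleAbs(a,alpha=1.5))
im=load('top0')['color']
a=cv2.resize(im[150:205,235:305],None,fx=9,fy=9,interpolation=cv2.INTER_CUBIC)
cv2.imwrite('pics/tc3.png',cv2.convertScaleAbs(a,alpha=2.2))
```

```text
(no output)
```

View pics/sc2.png

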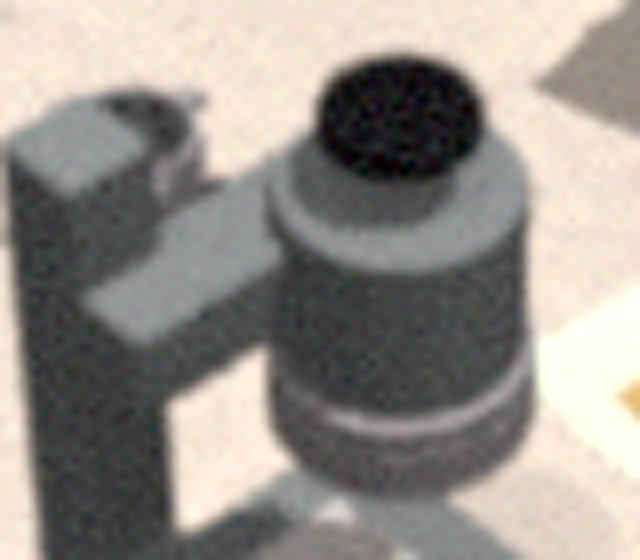

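View pics/tc3.png

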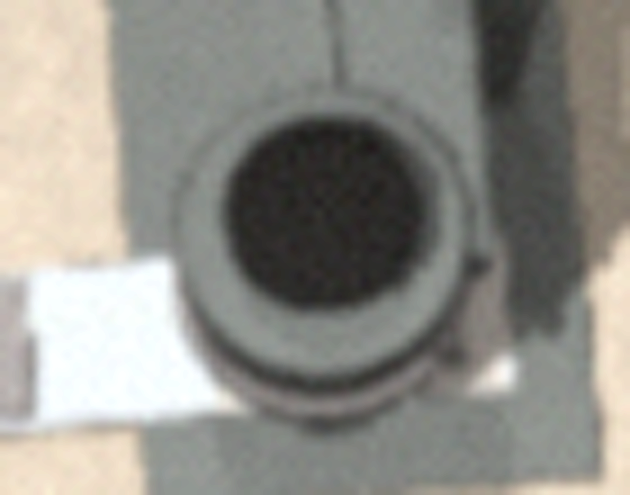

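```bash
cat >> fit.py <<'E'
print('--- multi')
sc=load('scene0'); tp=load('top0')
fs=lambda x,y:((x+.5)/8-.5+205,(y+.5)/8-.5+155)
ft=lambda x,y:((x+.5)/9-.5+235,(y+.5)/9-.5+150)
def sil(cm,uv,m,s):
    o,d=ray(cm,*uv); d2=d[:2]/np.linalg.norm(d[:2]); v=m-o[:2]
    return (d2[0]*v[1]-d2[1]*v[0])-s*.050
for mm in ([.595,-.085],[.588,-.085],[.588,-.088]):
    mm=np.array(mm); print(mm,'scene sil',(1000*np.array([sil(sc,fs(270,415),mm,1),sil(sc,fs(536,395),mm,-1)])).round(1),'rim',1000*(np.linalg.norm(atz(sc,*fs(402,500),.137)[:2]-mm)-.05))
print('top stud z.151',atz(tp,*ft(455,355),.151).round(4),'top bar front',atz(tp,*ft(318,428),.151).round(4),'top collar front edge z.137/.165',atz(tp,*ft(318,420),.137).round(4),atz(tp,*ft(318,420),.165).round(4))
for m0 in ([.595,-.085],[.588,-.085]):
    w=np.radians(5.5)+np.pi
    P=[[m0[0]+.052*np.cos(w+.908),m0[1]+.052*np.sin(w+.908),.151],[m0[0]+.0525*np.cos(w),m0[1]+.0525*np.sin(w),.151]]
    print('pred stud,bar',np.round(P,4))
# top housing: ring outer left/right x=172..472, apex y 85..385 
for z in (.24,.25,.26,.283): print(z,atz(tp,*ft(322,235),z).round(4), 'knob',atz(tp,*ft(325,212),z).round(4))
E
python3 fit.py
```

```text
[ 0.5951 -0.0851] [-1.21  0.28  0.92  1.32  0.49 -0.96 -1.77 -0.86 -0.29]
[5.59174484 0.15128192 0.15273238] [-0.16738913 -0.00543494  0.38775105  0.03848555]
--- multi
[ 0.595 -0.085] scene sil [-94.  104.4] rim -0.989720607417699
[ 0.588 -0.085] scene sil [-99.8  99. ] rim 2.9893979894008993
[ 0.588 -0.088] scene sil [-98.1 100.9] rim 5.3898416433479435
top stud z.151 [ 0.5645 -0.1293  0.151 ] top bar front [ 0.5393 -0.0839  0.151 ] top collar front edge z.137/.165 [ 0.5434 -0.0838  0.137 ] [ 0.5406 -0.0838  0.165 ]
pred stud,bar [[ 0.5671 -0.1289  0.151 ]
 [ 0.5427 -0.09    0.151 ]]
pred stud,bar [[ 0.5601 -0.1289  0.151 ]
 [ 0.5357 -0.09    0.151 ]]
0.24 [ 0.5909 -0.0843  0.24  ] knob [ 0.5982 -0.0852  0.24  ]
0.25 [ 0.5894 -0.0843  0.25  ] knob [ 0.5966 -0.0852  0.25  ]
0.26 [ 0.5879 -0.0843  0.26  ] knob [ 0.595  -0.0852  0.26  ]
0.283 [ 0.5844 -0.0844  0.283 ] knob [ 0.5914 -0.0852  0.283 ]
```

Run:
```python
from h import *
p,y,t,o=cur(); 
import h
# unwrap: use yaw=183-> current reads -177
_c=h.cur
def c2():
    p,y,t,o=_c(); return p,y%360,t,o
h.cur=c2
plan([.468,-.246,.15],131,0)
```

```text
CALL [{"grip": 1.0, "translation": [0.001, -0.0283, 0.0239], "twist": [4.8, 6.0, 7.2]}, {"grip": 1.0, "translation": [0.002, -0.0566, 0.0479], "twist": [8.8, 11.9, 15.0]}, {"grip": 1.0, "translation": [0.003, -0.0849, 0.0718], "twist": [12.0, 17.7, 23.2]}, {"grip": 1.0, "translation": [0.004, -0.1132, 0.0957], "twist": [14.3, 23.2, 31.8]}, {"grip": 1.0, "translation": [0.005, -0.1415, 0.1197], "twist": [15.8, 28.5, 40.8]}]
CALL [{"grip": 1.0, "translation": [-0.0268, -0.0115, 0.0229], "twist": [0.5, 6.0, 8.6]}, {"grip": 1.0, "translation": [-0.0268, -0.0115, 0.0229], "twist": [0.5, 6.0, 8.6]}]
```

Emit:
{"fn": "send_rows", "kwargs": {"deltas": [{"grip": 1,"translation": [0.001,-0.028,0.024],"twist": [5,6,7]},{"grip": 1,"translation": [0.002,-0.057,0.048],"twist": [9,12,15]},{"grip": 1,"translation": [0.003,-0.085,0.072],"twist": [12,17.5,23]},{"grip": 1,"translation": [0.004,-0.113,0.096],"twist": [14,23,32]},{"grip": 1,"translation": [0.005,-0.1415,0.12],"twist": [16,28.5,41]}]}}

```text
clock: 3.25
eef_pos: [0.4538, -0.2204, 0.1691]
tool_rot: [0.35, 0.935, -0.019, 0.048]
ft_force: [1.0, 0.2, 0.4]
grip_width: 0.0855
```

Emit:
{"fn": "send_rows", "kwargs": {"deltas": [{"grip": 1,"translation": [-0.027,-0.0115,0.023],"twist": [0.5,6,8.5]},{"grip": 1,"translation": [-0.027,-0.0115,0.023],"twist": [0.5,6,8.5]},{"grip": 1,"translation": [-0.027,-0.0115,0.023],"twist": [0.5,6,8.5]}]}}

```text
clock: 3.62
eef_pos: [0.4673, -0.2491, 0.148]
tool_rot: [0.42, 0.907, -0.002, -0.002]
ft_force: [0.6, 0.7, -0.3]
grip_width: 0.0856
```

```bash
sed -i 's/yaw=np.degrees(np.arctan2(ax\[1\],ax\[0\]))/yaw=np.degrees(np.arctan2(ax[1],ax[0]))%360/' h.py
python3 - <<'E'
from h import *
st(); c=snap('wrist','w3'); print(c['xyz'])
cv2.imwrite('pics/w3b.png',cv2.resize(cv2.convertScaleAbs(c['color'],alpha=1.3),(768,576),interpolation=cv2.INTER_CUBIC))
E
```

```text
t 3.62 p [ 0.4673 -0.2491  0.148 ] yaw 130.29 tilt -0.17 rotvec-xy [-5.8e-03 -9.0e-04 -1.0e+00] F [ 0.6  0.7 -0.3] T [ 0.02  0.02 -0.02] w 0.0856 q [-0.49  0.35 -0.06  1.16 -0.    0.38]
[ 0.41484161 -0.18669795  0.29101102]
```

View pics/w3b.png

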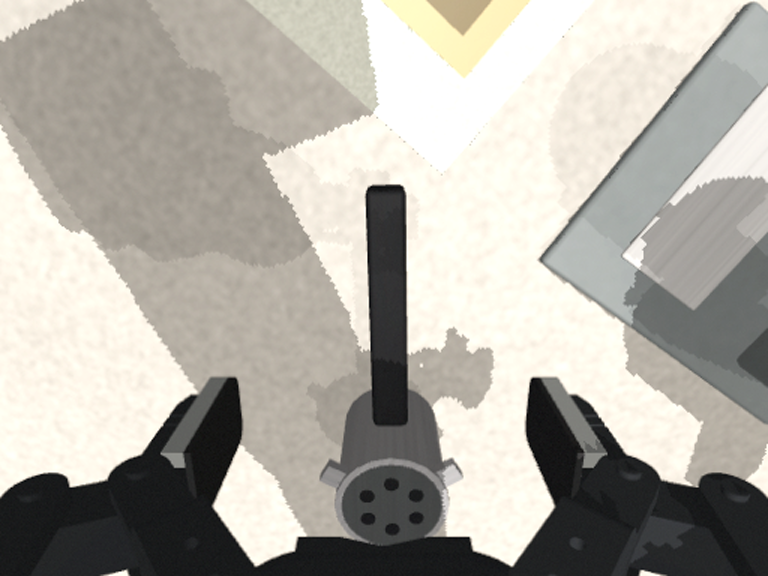

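Run:
```python
from h import *
c=load('w3'); g=lambda x,y:((x+.5)/1.5-.5,(y+.5)/1.5-.5)
e=atz(c,*g(386,186),.047);e2=atz(c,*g(386.5,193),.047);b=atz(c,*g(390,423),.047);r=atz(c,*g(391,501),.075)
l=atz(c,*g(336,501),.075);rr=atz(c,*g(446,501),.075)
print(e,b,r,'rimdia',np.linalg.norm(l-rr),'handle ang',np.degrees(np.arctan2(*(e-b)[[1,0]])),np.degrees(np.arctan2(*(e-r)[[1,0]])),'len',np.linalg.norm((e-r)[:2]))
a=np.radians(np.degrees(np.arctan2(*(e-r)[[1,0]]))); d=np.array([np.cos(a),np.sin(a)])
print('cup from end', e[:2]-.165*d, 'grip', e[:2]-.042*d)
```

```text
[ 0.43587839 -0.21168578  0.047     ] [ 0.52417625 -0.31192945  0.047     ] [ 0.54379374 -0.3343235   0.075     ] rimdia 0.058939898977757824 handle ang 131.37463720199565 131.34623655926535 len 0.163357680610552
cup from end [ 0.54487867 -0.33555644] grip [ 0.46362392 -0.24321649]
```

Run:
```python
from h import *
plan([.4638,-.2438,.018],131.4,0,step=.04)
```

```text
CALL [{"grip": 1.0, "translation": [0.0015, 0.0002, 0.0329], "twist": [-0.2, 0.0, -0.3]}, {"grip": 1.0, "translation": [0.003, 0.0004, 0.0657], "twist": [-0.2, 0.0, -0.5]}, {"grip": 1.0, "translation": [0.0045, 0.0006, 0.0986], "twist": [-0.2, 0.0, -0.8]}, {"grip": 1.0, "translation": [0.006, 0.0008, 0.1315], "twist": [-0.2, 0.0, -1.1]}, {"grip": 1.0, "translation": [0.006, 0.0008, 0.1315], "twist": [-0.2, 0.0, -1.1]}]
```

Emit:
{"fn": "send_rows", "kwargs": {"deltas": [{"grip": 1,"translation": [0.0015,0,0.033],"twist": [-0.2,0,-0.3]},{"grip": 1,"translation": [0.003,0.0005,0.066],"twist": [-0.2,0,-0.5]},{"grip": 1,"translation": [0.0045,0.0005,0.099],"twist": [-0.2,0,-0.8]},{"grip": 1,"translation": [0.006,0.001,0.1315],"twist": [-0.2,0,-1.1]},{"grip": 1,"translation": [0.006,0.001,0.1315],"twist": [-0.2,0,-1.1]}]}}

```text
clock: 4.3
eef_pos: [0.462, -0.2423, 0.0185]
tool_rot: [0.411, 0.912, -0.0, -0.001]
ft_force: [-0.2, -0.2, -0.5]
grip_width: 0.0851
```

Run:
```python
from h import *
st(); c=snap('wrist','w4')
cv2.imwrite('pics/w4b.png',cv2.convertScaleAbs(c['color'],alpha=1.3))
```

```text
t 4.3 p [ 0.462  -0.2423  0.0185] yaw 131.49 tilt -0.11 rotvec-xy [-2.2e-03  7.0e-04 -1.0e+00] F [-0.2 -0.2 -0.5] T [-0.01  0.03  0.01] w 0.0851 q [-0.48  0.48 -0.26  0.84 -0.    0.36]
```

View pics/w4b.png

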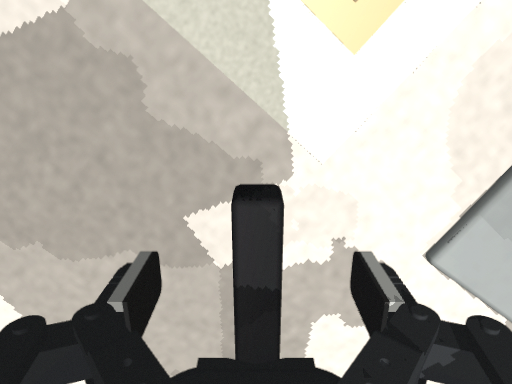

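The handle (u≈257) is centred between the pads (u≈160 and 352), so I'll close.

Emit:
{"fn": "send_rows", "kwargs": {"deltas": [{"grip": 0,"translation": [0,0,0],"twist": [0,0,0]},{"grip": 0,"translation": [0,0,0],"twist": [0,0,0]},{"grip": 0,"translation": [0,0,0],"twist": [0,0,0]},{"grip": 0,"translation": [0,0,0],"twist": [0,0,0]},{"grip": 0,"translation": [0,0,0],"twist": [0,0,0]}]}}

```text
clock: 4.97
eef_pos: [0.4638, -0.2433, 0.0202]
tool_rot: [0.411, 0.912, -0.0, 0.001]
ft_force: [-1.0, 0.7, 4.1]
grip_width: 0.0188
```

Run:
```python
from h import *
st();
```

```text
t 4.97 p [ 0.4638 -0.2433  0.0202] yaw 131.48 tilt 0.08 rotvec-xy [ 1.1e-03 -9.0e-04 -1.0e+00] F [-1.   0.7  4.1] T [-0.01 -0.01 -0.03] w 0.0188 q [-0.48  0.47 -0.25  0.84 -0.    0.36]
```

Emit:
{"fn": "send_rows", "kwargs": {"deltas": [{"grip": 0,"translation": [0,0,-0.015],"twist": [0,0,0]},{"grip": 0,"translation": [0,0,-0.03],"twist": [0,0,0]},{"grip": 0,"translation": [0,0,-0.045],"twist": [0,0,0]},{"grip": 0,"translation": [0,0,-0.045],"twist": [0,0,0]}]}}

```text
clock: 5.48
eef_pos: [0.465, -0.2439, 0.0671]
tool_rot: [0.411, 0.912, -0.0, 0.003]
ft_force: [0.3, -0.0, -2.1]
grip_width: 0.0184
```

Run:
```python
from h import *
st(); plan([.455,-.299,.065],237.5,0,grip=0,astep=9)
c=snap('wrist','w5'); s=snap('scene','s5')
cv2.imwrite('pics/w5b.png',cv2.convertScaleAbs(c['color'],alpha=1.3))
```

```text
t 5.47 p [ 0.465  -0.2439  0.0671] yaw 131.48 tilt 0.28 rotvec-xy [ 0.0044 -0.0026 -1.    ] F [ 0.3 -0.  -2.1] T [ 0.21  0.15 -0.04] w 0.0184 q [-0.48  0.42 -0.2   0.95 -0.    0.36]
CALL [{"grip": 0, "translation": [-0.0029, -0.0037, 0.0002], "twist": [0.0, 0.0, -8.8]}, {"grip": 0, "translation": [-0.0058, -0.0073, 0.0004], "twist": [0.0, 0.1, -17.7]}, {"grip": 0, "translation": [-0.0087, -0.011, 0.0005], "twist": [0.0, 0.1, -26.5]}, {"grip": 0, "translation": [-0.0115, -0.0147, 0.0007], "twist": [-0.1, 0.1, -35.3]}, {"grip": 0, "translation": [-0.0144, -0.0183, 0.0009], "twist": [-0.1, 0.1, -44.2]}]
CALL [{"grip": 0, "translation": [0.0005, -0.0046, 0.0002], "twist": [0.0, 0.0, -8.8]}, {"grip": 0, "translation": [0.001, -0.0093, 0.0003], "twist": [0.0, 0.0, -17.7]}, {"grip": 0, "translation": [0.0015, -0.0139, 0.0005], "twist": [-0.1, 0.1, -26.5]}, {"grip": 0, "translation": [0.0019, -0.0186, 0.0007], "twist": [-0.1, 0.1, -35.3]}, {"grip": 0, "translation": [0.0024, -0.0232, 0.0009], "twist": [-0.1, 0.1, -44.2]}]
CALL [{"grip": 0, "translation": [0.0036, -0.003, 0.0002], "twist": [0.0, 0.0, -8.8]}, {"grip": 0, "translation": [0.0072, -0.006, 0.0003], "twist": [0.0, 0.0, -17.7]}, {"grip": 0, "translation": [0.0072, -0.006, 0.0003], "twist": [0.0, 0.0, -17.7]}]
```

View pics/w5b.png

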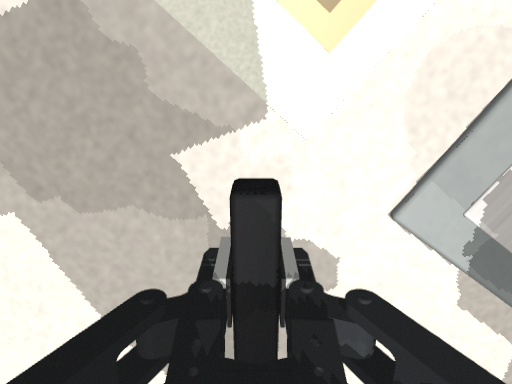

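View pics/s5.png

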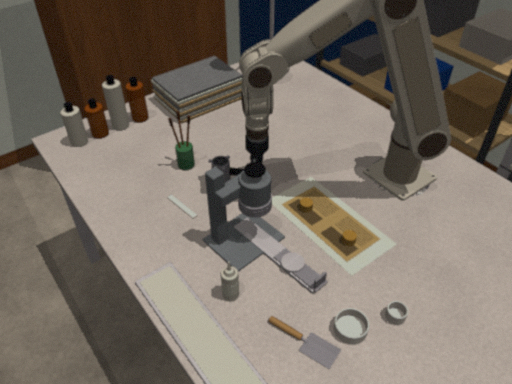

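Emit:
{"fn": "send_rows", "kwargs": {"deltas": [{"grip": 0,"translation": [-0.003,-0.004,0],"twist": [0,0,-9]},{"grip": 0,"translation": [-0.006,-0.007,0],"twist": [0,0,-17.5]},{"grip": 0,"translation": [-0.009,-0.011,0.0005],"twist": [0,0,-26.5]},{"grip": 0,"translation": [-0.0115,-0.0145,0.0005],"twist": [0,0,-35.5]},{"grip": 0,"translation": [-0.0145,-0.0185,0.001],"twist": [0,0,-44]}]}}

```text
clock: 6.2
eef_pos: [0.4587, -0.2662, 0.0636]
tool_rot: [0.037, 0.999, -0.0, -0.0]
ft_force: [-0.1, 0.7, -2.1]
grip_width: 0.019
```

Emit:
{"fn": "send_rows", "kwargs": {"deltas": [{"grip": 0,"translation": [0.0005,-0.0045,0],"twist": [0,0,-9]},{"grip": 0,"translation": [0.001,-0.009,0],"twist": [0,0,-17.5]},{"grip": 0,"translation": [0.0015,-0.014,0.0005],"twist": [0,0,-26.5]},{"grip": 0,"translation": [0.002,-0.0185,0.0005],"twist": [0,0,-35.5]},{"grip": 0,"translation": [0.0025,-0.023,0.001],"twist": [0,0,-44]}]}}

```text
clock: 6.82
eef_pos: [0.4539, -0.289, 0.0617]
tool_rot: [-0.342, 0.94, 0.0, -0.001]
ft_force: [-0.0, -0.3, -2.2]
grip_width: 0.019
```

Run:
```python
from h import *
st(); plan([.455,-.299,.065],237.5,0,grip=0,astep=9)
```

```text
t 6.83 p [ 0.4539 -0.289   0.0617] yaw 220.05 tilt -0.11 rotvec-xy [-2.1e-03 -5.0e-04 -1.0e+00] F [-0.  -0.3 -2.2] T [-0.21  0.19  0.01] w 0.019 q [-0.57  0.45 -0.16  0.96 -0.   -1.27]
CALL [{"grip": 0, "translation": [0.0028, -0.0042, -0.0016], "twist": [0.1, -0.1, -8.7]}, {"grip": 0, "translation": [0.0056, -0.0083, -0.0032], "twist": [0.1, -0.1, -17.4]}, {"grip": 0, "translation": [0.0056, -0.0083, -0.0032], "twist": [0.1, -0.1, -17.4]}]
```

Emit:
{"fn": "send_rows", "kwargs": {"deltas": [{"grip": 0,"translation": [0.003,-0.004,-0.0015],"twist": [0,0,-8.5]},{"grip": 0,"translation": [0.0055,-0.0085,-0.003],"twist": [0,0,-17.5]},{"grip": 0,"translation": [0.0055,-0.0085,-0.003],"twist": [0,0,-17.5]},{"grip": 0,"translation": [0.0055,-0.0085,-0.003],"twist": [0,0,-17.5]}]}}

```text
clock: 7.32
eef_pos: [0.4548, -0.2989, 0.0643]
tool_rot: [-0.48, 0.877, 0.001, -0.001]
ft_force: [0.1, 0.3, -3.1]
grip_width: 0.0189
```

Run:
```python
from h import *
st(); c=snap('wrist','w6'); t=snap('top','t6')
cv2.imwrite('pics/w6b.png',cv2.resize(cv2.convertScaleAbs(c['color'],alpha=1.3),(768,576),interpolation=cv2.INTER_CUBIC))
```

```text
t 7.33 p [ 0.4548 -0.2989  0.0643] yaw 237.43 tilt -0.11 rotvec-xy [-3.e-03 -3.e-04 -1.e+00] F [ 0.1  0.3 -3.1] T [-0.26  0.09 -0.01] w 0.0189 q [-0.58  0.46 -0.14  0.97 -0.   -1.58]
```

View pics/w6b.png

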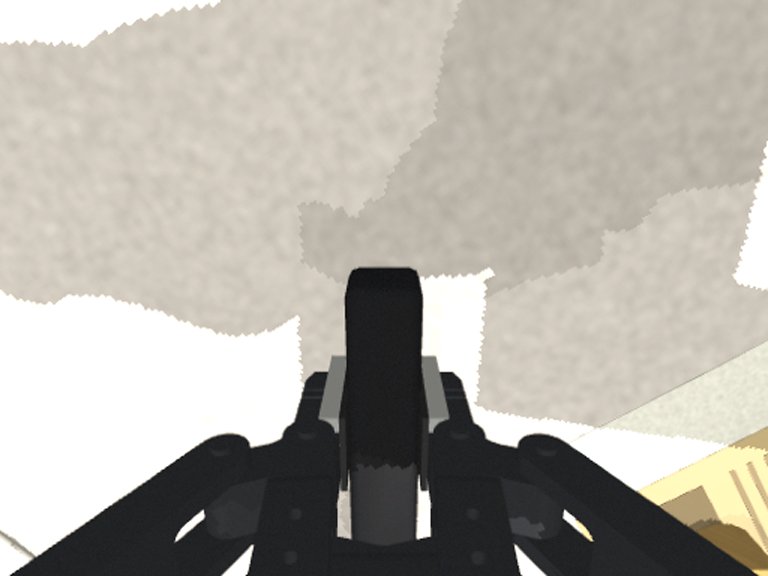

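View pics/t6.png

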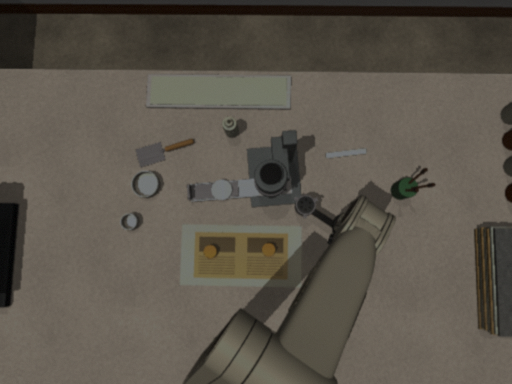

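Run:
```python
from h import *
c=load('t6');im=c['color']
cv2.imwrite('pics/t6c.png',cv2.convertScaleAbs(cv2.resize(im[150:240,240:350],None,fx=7,fy=7,interpolation=cv2.INTER_CUBIC)[:600],alpha=2))
```

```text
(no output)
```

View pics/t6c.png

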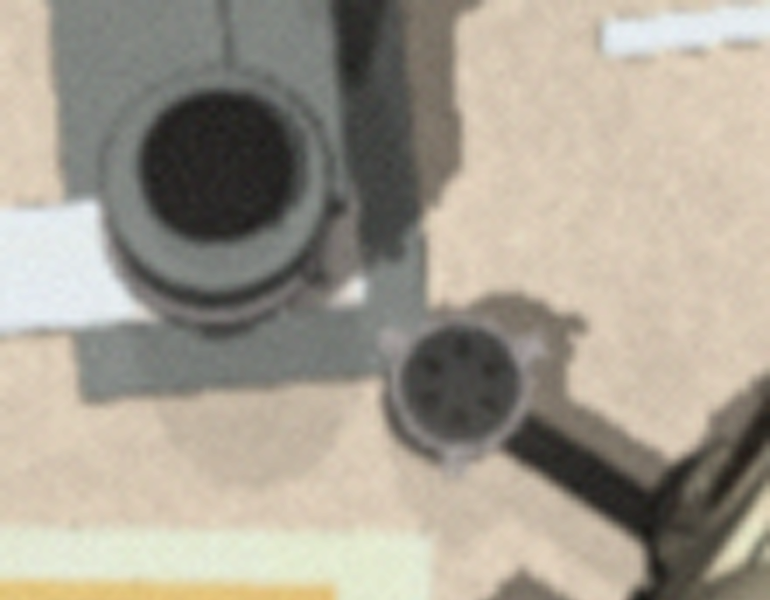

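Run:
```python
from h import *
c=load('t6'); f=lambda x,y:((x+.5)/7-.5+240,(y+.5)/7-.5+150)
p,y,t,o=cur()
P=atz(c,*f(461,383),.119); print('cup rim',P.round(4))
v=P[:2]-p[:2]; print(np.linalg.norm(v),np.degrees(np.arctan2(-v[1],-v[0]))%360)
a=np.radians(y); print('expected',p[:2]-.1236*np.array([np.cos(a),np.sin(a)]))
for n,q,z in (('knob',(219,165),.283),('stud',(314,265),.151)): print(n,atz(c,*f(*q),z).round(4))
```

```text
cup rim [ 0.522  -0.1932  0.119 ]
0.12515950542169788 237.59882366329123
expected [ 0.52140543 -0.19462515]
knob [ 0.5913 -0.0857  0.283 ]
stud [ 0.5692 -0.1272  0.151 ]
```

Run:
```python
from h import *
plan([.524,-.1904,.064],237.4,0,grip=0,step=.03)
```

```text
CALL [{"grip": 0, "translation": [-0.0257, 0.0, 0.0001], "twist": [0.1, 0.0, 0.0]}, {"grip": 0, "translation": [-0.0514, 0.0, 0.0001], "twist": [0.1, 0.0, 0.0]}, {"grip": 0, "translation": [-0.0771, 0.0, 0.0002], "twist": [0.1, -0.1, 0.1]}, {"grip": 0, "translation": [-0.1028, 0.0001, 0.0002], "twist": [0.1, -0.1, 0.1]}, {"grip": 0, "translation": [-0.1286, 0.0001, 0.0003], "twist": [0.1, -0.1, 0.1]}]
CALL [{"grip": 0, "translation": [0.0, 0.0, 0.0], "twist": [0.0, 0.0, 0.0]}]
```

Emit:
{"fn": "send_rows", "kwargs": {"deltas": [{"grip": 0,"translation": [-0.026,0,0],"twist": [0,0,0]},{"grip": 0,"translation": [-0.0515,0,0],"twist": [0.1,0,0]},{"grip": 0,"translation": [-0.077,0,0],"twist": [0.1,0,0]},{"grip": 0,"translation": [-0.103,0,0],"twist": [0.1,-0.1,0]},{"grip": 0,"translation": [-0.1285,0,0],"twist": [0.1,-0.1,0.1]}]}}

```text
clock: 8.05
eef_pos: [0.5243, -0.1896, 0.0642]
tool_rot: [-0.48, 0.877, 0.0, -0.0]
ft_force: [0.5, -0.5, -2.7]
grip_width: 0.0192
```

Run:
```python
from h import *
st(); plan([.524,-.1904,.064],237.4,0,grip=0,step=.03)
```

```text
t 8.05 p [ 0.5243 -0.1896  0.0642] yaw 237.33 tilt -0.01 rotvec-xy [-5.e-04  1.e-04 -1.e+00] F [ 0.5 -0.5 -2.7] T [-0.26  0.1   0.01] w 0.0192 q [-0.35  0.48 -0.11  0.99 -0.   -1.35]
CALL [{"grip": 0, "translation": [0.0008, -0.0002, 0.0002], "twist": [0.0, 0.0, -0.1]}, {"grip": 0, "translation": [0.0008, -0.0002, 0.0002], "twist": [0.0, 0.0, -0.1]}]
```

Run:
```python
from h import *
s=snap('scene','s7');t=snap('top','t7')
a=cv2.resize(s['color'][150:235,200:290],None,fx=7,fy=7,interpolation=cv2.INTER_CUBIC)
cv2.imwrite('pics/s7c.png',cv2.convertScaleAbs(a,alpha=1.6))
```

```text
(no output)
```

View pics/s7c.png

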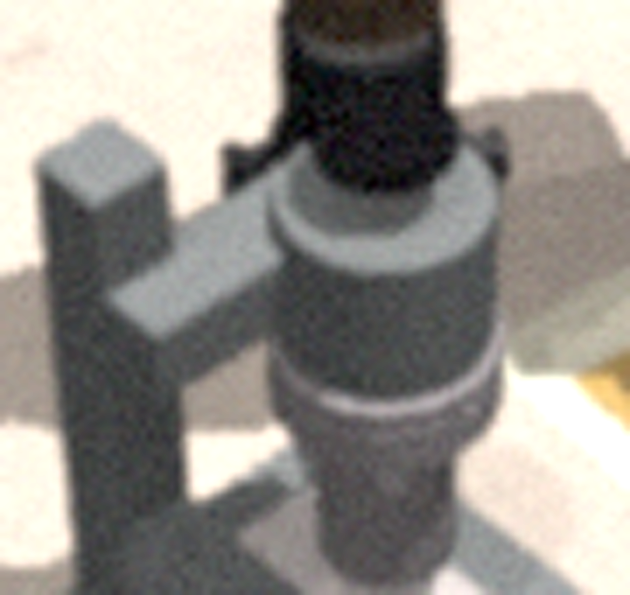

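Run:
```python
from h import *
c=load('s7'); f=lambda x,y:((x+.5)/7-.5+200,(y+.5)/7-.5+150)
def mid(l,r):
    # axis line horizontal direction bisecting two rays
    o,d1=ray(c,*f(*l)); _,d2=ray(c,*f(*r)); a1=np.arctan2(d1[1],d1[0]);a2=np.arctan2(d2[1],d2[0])
    return o,(a1+a2)/2,(a1-a2)
m=np.array([.591,-.0857])
for n,l,r,rad in (('collar',(270,385),(503,365),.05),('cup',(318,510),(457,500),.031)):
    o,a,w=mid(l,r); v=m-o[:2]; D=np.linalg.norm(v)
    print(n,'lateral offset of axis from m (mm)',1000*(np.cos(a)*(-v[1])+np.sin(a)*v[0]),'width rad',np.sin(abs(w)/2)*D)
print(m-o[:2])
```

```text
collar lateral offset of axis from m (mm) -1.9822365983726553 width rad 0.04917257136266034
cup lateral offset of axis from m (mm) -2.274309348658188 width rad 0.030523190539918168
[-0.59266371 -0.79095415]
```

Emit:
{"fn": "send_rows", "kwargs": {"deltas": [{"grip": 0,"translation": [0.0005,0,-0.008],"twist": [0,0,0]},{"grip": 0,"translation": [0.0005,0,-0.016],"twist": [0,0,0]},{"grip": 0,"translation": [0.0005,0,-0.024],"twist": [0,0,0]},{"grip": 0,"translation": [0.0005,0,-0.024],"twist": [0,0,0]}]}}

```text
clock: 8.65
eef_pos: [0.5256, -0.1896, 0.0895]
tool_rot: [-0.481, 0.877, -0.001, 0.001]
ft_force: [-0.1, -0.0, -2.2]
grip_width: 0.0188
```

Run:
```python
from h import *
st()
```

```text
t 8.65 p [ 0.5256 -0.1896  0.0895] yaw 237.48 tilt 0.08 rotvec-xy [ 2.7e-03 -1.0e-04 -1.0e+00] F [-0.1 -0.  -2.2] T [-0.22  0.14  0.05] w 0.0188 q [-0.35  0.45 -0.08  1.04  0.   -1.35]
```

Run:
```python
from h import *
plan([.5242,-.1903,.1035],237.4,0,grip=0,step=.006)
```

```text
CALL [{"grip": 0, "translation": [0.0004, 0.0002, -0.0047], "twist": [-0.1, 0.0, 0.0]}, {"grip": 0, "translation": [0.0009, 0.0005, -0.0093], "twist": [-0.1, 0.1, 0.1]}, {"grip": 0, "translation": [0.0013, 0.0007, -0.014], "twist": [-0.1, 0.1, 0.1]}, {"grip": 0, "translation": [0.0013, 0.0007, -0.014], "twist": [-0.1, 0.1, 0.1]}]
```

Emit:
{"fn": "send_rows", "kwargs": {"deltas": [{"grip": 0,"translation": [0.0005,0,-0.005],"twist": [-0.1,0,0]},{"grip": 0,"translation": [0.001,0.0005,-0.0095],"twist": [-0.1,0.1,0.1]},{"grip": 0,"translation": [0.0013,0.0007,-0.014],"twist": [-0.1,0.1,0.1]},{"grip": 0,"translation": [0.0013,0.0007,-0.014],"twist": [-0.1,0.1,0.1]}]}}

```text
clock: 9.15
eef_pos: [0.5245, -0.1904, 0.104]
tool_rot: [-0.48, 0.877, -0.001, 0.0]
ft_force: [-0.5, -0.4, -1.8]
grip_width: 0.0191
```

Run:
```python
from h import *
st()
s=snap('scene','s8')
a=cv2.resize(s['color'][150:235,200:290],None,fx=7,fy=7,interpolation=cv2.INTER_CUBIC)
cv2.imwrite('pics/s8c.png',cv2.convertScaleAbs(a,alpha=1.6))
```

```text
t 9.15 p [ 0.5245 -0.1904  0.104 ] yaw 237.38 tilt -0.01 rotvec-xy [ 1.1e-03 -9.0e-04 -1.0e+00] F [-0.5 -0.4 -1.8] T [-0.19  0.16  0.05] w 0.0191 q [-0.35  0.44 -0.06  1.08 -0.   -1.35]
```

View pics/s8c.png

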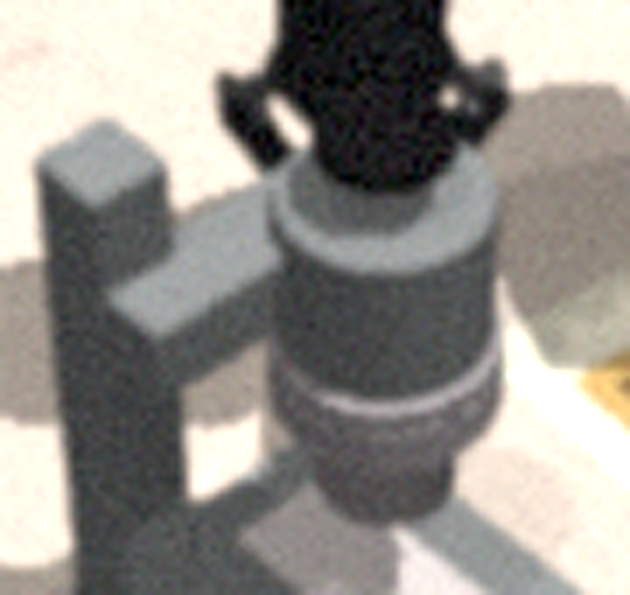

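```bash
cat >> h.py <<'E'
def arc(c,L,z,yaw1,grip=0,astep=6.,extra=0):
    p,y0,t0,o=cur(); n=int(np.ceil(abs(yaw1-y0)/astep)); pts=[]
    for i in list(range(1,n+1))+[n]*extra:
        y=y0+(yaw1-y0)*i/n; a=np.radians(y)
        pts.append((np.array([c[0]+L*np.cos(a),c[1]+L*np.sin(a),p[2]+(z-p[2])*i/n]),ori(y)))
    sp=p; sr=R.from_quat(o['tool_rot'])
    for k in range(0,len(pts),5):
        for a,b in pts[k:k+5]:
            print('T',sr.inv().apply(a-sp).round(4)+0,'W',np.degrees((sr.inv()*b).as_rotvec()).round(1)+0)
        print('--'); sp,sr=pts[min(k+5,len(pts))-1]
def ctr(L):
    p,y,t,o=cur(); a=np.radians(y); print('centre',(p[:2]-L*np.array([np.cos(a),np.sin(a)])).round(4))
E
python3 - <<'E'
from h import *
arc([.5912,-.0857],.1243,.103,212)
E
```

```text
T [-0.0003  0.0111  0.0001] W [-0.1  0.   5.1]
T [-0.0018  0.022   0.0002] W [-0.1  0.  10.2]
T [-0.0042  0.0328  0.0004] W [-0.1  0.  15.2]
T [-0.0075  0.0432  0.0005] W [-0.1  0.  20.3]
T [-0.0118  0.0534  0.0006] W [-0.1  0.  25.4]
--
```

Emit:
{"fn": "send_rows", "kwargs": {"deltas": [{"grip": 0,"translation": [-0.0003,0.011,0],"twist": [0,0,5]},{"grip": 0,"translation": [-0.0018,0.022,0],"twist": [0,0,10]},{"grip": 0,"translation": [-0.0042,0.0328,0.0003],"twist": [0,0,15]},{"grip": 0,"translation": [-0.0075,0.0432,0.0005],"twist": [0,0,20.3]},{"grip": 0,"translation": [-0.0118,0.0534,0.0005],"twist": [0,0,25.4]}]}}

```text
clock: 9.82
eef_pos: [0.4852, -0.1512, 0.1028]
tool_rot: [-0.274, 0.962, -0.0, -0.0]
ft_force: [0.2, 0.2, -2.2]
grip_width: 0.0193
```

Run:
```python
from h import *
st();ctr(.1243); arc([.5912,-.0857],.1243,.103,186,extra=1)
```

```text
t 9.82 p [ 0.4852 -0.1512  0.1028] yaw 211.81 tilt -0.01 rotvec-xy [ 0.e+00 -4.e-04 -1.e+00] F [ 0.2  0.2 -2.2] T [-0.14  0.26 -0.  ] w 0.0193 q [-0.3   0.35 -0.19  1.03 -0.   -0.86]
centre [ 0.5908 -0.0857]
T [-0.0008  0.011   0.    ] W [0.  0.  5.2]
T [-0.0023  0.0221 -0.0001] W [ 0.   0.  10.3]
T [-0.0048  0.033  -0.0001] W [ 0.   0.  15.5]
T [-0.0083  0.0436 -0.0001] W [ 0.   0.  20.6]
T [-0.0127  0.0539 -0.0002] W [ 0.   0.  25.8]
--
T [0. 0. 0.] W [0. 0. 0.]
--
```

Emit:
{"fn": "send_rows", "kwargs": {"deltas": [{"grip": 0,"translation": [-0.0005,0.011,0],"twist": [0,0,5]},{"grip": 0,"translation": [-0.002,0.022,0],"twist": [0,0,10.3]},{"grip": 0,"translation": [-0.0045,0.033,0],"twist": [0,0,15.5]},{"grip": 0,"translation": [-0.008,0.0436,0],"twist": [0,0,20.6]},{"grip": 0,"translation": [-0.0124,0.0539,0],"twist": [0,0,25.8]}]}}

```text
clock: 10.45
eef_pos: [0.4668, -0.0982, 0.1026]
tool_rot: [-0.051, 0.999, 0.0, -0.0]
ft_force: [-0.0, 0.0, -2.2]
grip_width: 0.0191
```

Run:
```python
from h import *
st();ctr(.1243); arc([.5912,-.0857],.1243,.103,185.4,extra=1)
c=snap('wrist','w9');s=snap('scene','s9')
cv2.imwrite('pics/w9b.png',cv2.convertScaleAbs(c['color'],alpha=1.3))
a=cv2.resize(s['color'][150:235,200:290],None,fx=7,fy=7,interpolation=cv2.INTER_CUBIC)
cv2.imwrite('pics/s9c.png',cv2.convertScaleAbs(a,alpha=1.6))
```

```text
t 10.45 p [ 0.4668 -0.0982  0.1026] yaw 185.84 tilt -0.05 rotvec-xy [-9.e-04  2.e-04 -1.e+00] F [-0.   0.  -2.2] T [-0.1   0.32 -0.02] w 0.0191 q [-0.21  0.3  -0.28  1.    0.   -0.31]
centre [ 0.5905 -0.0855]
T [-0.0007  0.0007 -0.0004] W [0.  0.  0.4]
T [-0.0007  0.0007 -0.0004] W [0.  0.  0.4]
--
```

View pics/w9b.png

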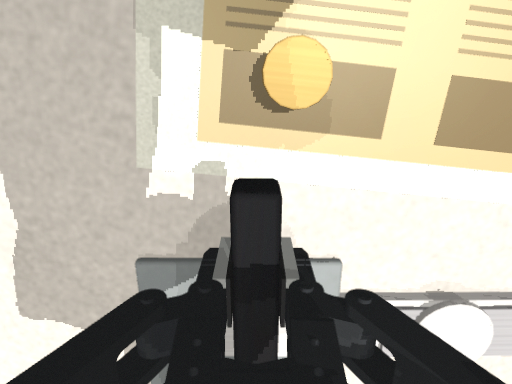

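View pics/s9c.png

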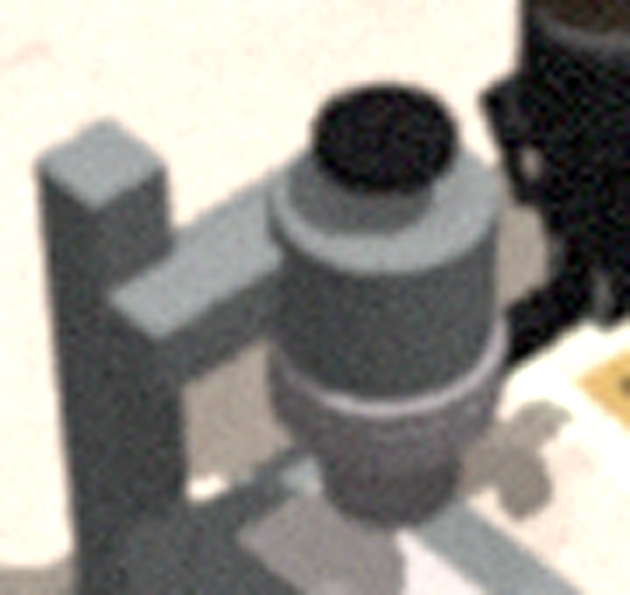

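Emit:
{"fn": "send_rows", "kwargs": {"deltas": [{"grip": 0,"translation": [-0.0005,0.0005,0.003],"twist": [0,0,0.3]},{"grip": 0,"translation": [-0.0005,0.0005,0.006],"twist": [0,0,0.3]},{"grip": 0,"translation": [-0.0005,0.0005,0.0075],"twist": [0,0,0.3]},{"grip": 0,"translation": [-0.0005,0.0005,0.0075],"twist": [0,0,0.3]}]}}

```text
clock: 11.05
eef_pos: [0.4674, -0.0974, 0.0954]
tool_rot: [-0.051, 0.999, 0.0, -0.0]
ft_force: [-1.7, -0.2, 0.5]
grip_width: 0.0187
```

Run:
```python
from h import *
st();ctr(.1243)
```

```text
t 11.05 p [ 0.4674 -0.0974  0.0954] yaw 185.8 tilt -0.02 rotvec-xy [-5.e-04  5.e-04 -1.e+00] F [-1.7 -0.2  0.5] T [0.08 0.13 0.08] w 0.0187 q [-0.21  0.3  -0.29  0.98  0.   -0.31]
centre [ 0.591  -0.0848]
```

Emit:
{"fn": "send_rows", "kwargs": {"deltas": [{"grip": 0.3,"translation": [0,0,0],"twist": [0,0,0]},{"grip": 0.4,"translation": [0,0,0],"twist": [0,0,0]},{"grip": 0.5,"translation": [0,0,0],"twist": [0,0,0]},{"grip": 0.5,"translation": [0,0,0],"twist": [0,0,0]},{"grip": 0.5,"translation": [0,0,0],"twist": [0,0,0]}]}}

```text
clock: 11.68
eef_pos: [0.4674, -0.0974, 0.0954]
tool_rot: [-0.051, 0.999, 0.0, -0.0]
ft_force: [-0.5, 0.6, -0.2]
grip_width: 0.0429
```

Run:
```python
from h import *
st()
c=snap('wrist','w10');s=snap('scene','s10')
cv2.imwrite('pics/w10b.png',cv2.convertScaleAbs(c['color'],alpha=1.3))
a=cv2.resize(s['color'][150:235,200:290],None,fx=7,fy=7,interpolation=cv2.INTER_CUBIC)
cv2.imwrite('pics/s10c.png',cv2.convertScaleAbs(a,alpha=1.6))
```

```text
t 11.68 p [ 0.4674 -0.0974  0.0954] yaw 185.8 tilt -0.02 rotvec-xy [-4.e-04  5.e-04 -1.e+00] F [-0.5  0.6 -0.2] T [0.03 0.01 0.  ] w 0.0429 q [-0.21  0.3  -0.29  0.98  0.   -0.31]
```

View pics/w10b.png

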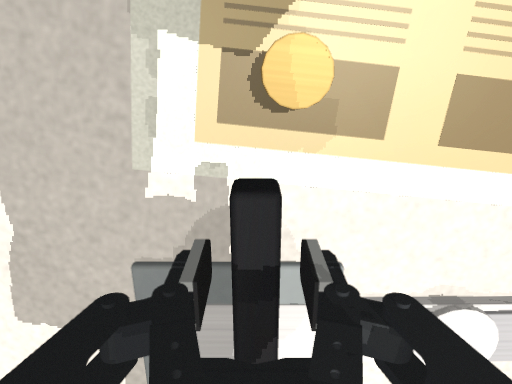

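View pics/s10c.png

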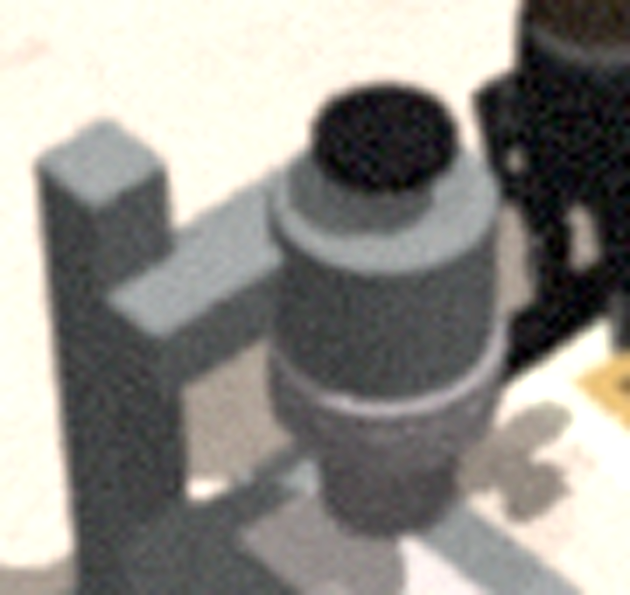

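Emit:
{"fn": "send_rows", "kwargs": {"deltas": [{"grip": 0.6,"translation": [0,0,-0.03],"twist": [0,0,0]},{"grip": 0.7,"translation": [0,0,-0.06],"twist": [0,0,0]},{"grip": 1,"translation": [0,0,-0.1],"twist": [0,0,0]},{"grip": 1,"translation": [0,0,-0.12],"twist": [0,0,0]}]}}

```text
clock: 12.28
eef_pos: [0.4684, -0.0977, 0.2178]
tool_rot: [-0.051, 0.999, -0.0, 0.001]
ft_force: [0.1, -0.7, -0.9]
grip_width: 0.0855
```

Run:
```python
from h import *
st(); plan([.45,.35,.2],185.5,0,step=.06)
```

```text
t 12.28 p [ 0.4684 -0.0977  0.2178] yaw 185.81 tilt 0.17 rotvec-xy [ 2.9e-03 -2.0e-04 -1.0e+00] F [ 0.1 -0.7 -0.9] T [ 0.01 -0.01 -0.02] w 0.0855 q [-0.21  0.2  -0.08  1.29  0.   -0.31]
CALL [{"grip": 1.0, "translation": [-0.0034, 0.0559, 0.0022], "twist": [0.0, 0.0, 0.0]}, {"grip": 1.0, "translation": [-0.0067, 0.1118, 0.0044], "twist": [0.0, 0.0, 0.1]}, {"grip": 1.0, "translation": [-0.0101, 0.1677, 0.0066], "twist": [0.0, 0.1, 0.1]}, {"grip": 1.0, "translation": [-0.0135, 0.2236, 0.0088], "twist": [0.0, 0.1, 0.2]}, {"grip": 1.0, "translation": [-0.0168, 0.2795, 0.011], "twist": [0.0, 0.1, 0.2]}]
CALL [{"grip": 1.0, "translation": [-0.0032, 0.0559, 0.0022], "twist": [0.0, 0.0, 0.0]}, {"grip": 1.0, "translation": [-0.0064, 0.1118, 0.0045], "twist": [0.0, 0.0, 0.1]}, {"grip": 1.0, "translation": [-0.0095, 0.1677, 0.0067], "twist": [0.0, 0.1, 0.1]}, {"grip": 1.0, "translation": [-0.0095, 0.1677, 0.0067], "twist": [0.0, 0.1, 0.1]}]
```

Emit:
{"fn": "send_rows", "kwargs": {"deltas": [{"grip": 1,"translation": [-0.003,0.056,0.002],"twist": [0,0,0]},{"grip": 1,"translation": [-0.007,0.112,0.004],"twist": [0,0,0]},{"grip": 1,"translation": [-0.01,0.168,0.006],"twist": [0,0,0]},{"grip": 1,"translation": [-0.013,0.21,0.008],"twist": [0,0,0]},{"grip": 1,"translation": [-0.013,0.21,0.008],"twist": [0,0,0]}]}}

```text
clock: 12.9
eef_pos: [0.4597, 0.1151, 0.2095]
tool_rot: [-0.053, 0.999, -0.0, 0.001]
ft_force: [-0.0, -0.1, 0.2]
grip_width: 0.0854
```

Run:
```python
from h import *
st(); plan([.45,.35,.2],185.5,0,step=.06)
c=snap('wrist','w11');t=snap('top','t11')
cv2.imwrite('pics/w11b.png',cv2.resize(cv2.convertScaleAbs(c['color'],alpha=1.1),(768,576),interpolation=cv2.INTER_CUBIC))
cv2.imwrite('pics/t11c.png',cv2.convertScaleAbs(cv2.resize(t['color'][150:250,110:320],None,fx=3.8,fy=3.8,interpolation=cv2.INTER_CUBIC),alpha=1.8))
```

```text
t 12.9 p [0.4597 0.1151 0.2095] yaw 186.1 tilt 0.15 rotvec-xy [ 2.6e-03  1.0e-04 -1.0e+00] F [-0.  -0.1  0.2] T [ 0.02 -0.   -0.01] w 0.0854 q [ 0.25  0.2  -0.11  1.26 -0.    0.14]
CALL [{"grip": 1.0, "translation": [-0.0038, 0.0587, 0.0024], "twist": [0.0, 0.0, 0.1]}, {"grip": 1.0, "translation": [-0.0076, 0.1173, 0.0047], "twist": [0.0, 0.1, 0.3]}, {"grip": 1.0, "translation": [-0.0115, 0.176, 0.0071], "twist": [0.0, 0.1, 0.4]}, {"grip": 1.0, "translation": [-0.0153, 0.2346, 0.0095], "twist": [0.0, 0.1, 0.6]}, {"grip": 1.0, "translation": [-0.0153, 0.2346, 0.0095], "twist": [0.0, 0.1, 0.6]}]
```

View pics/w11b.png

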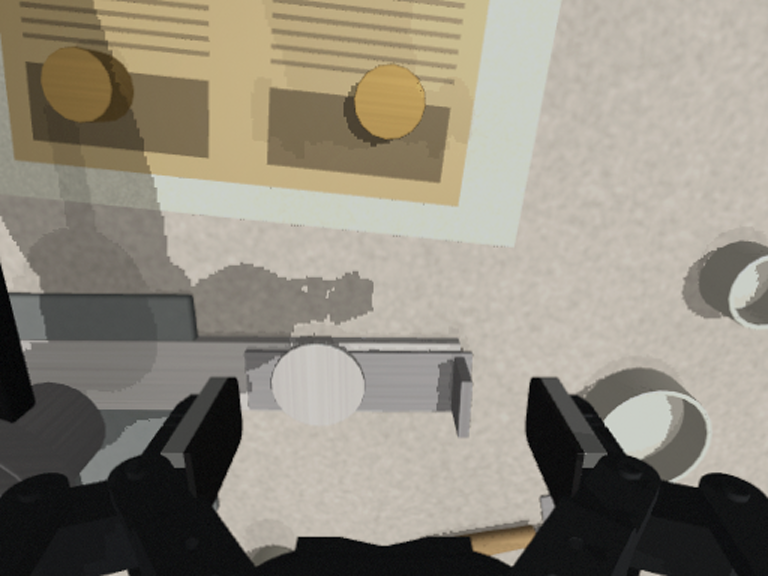

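View pics/t11c.png

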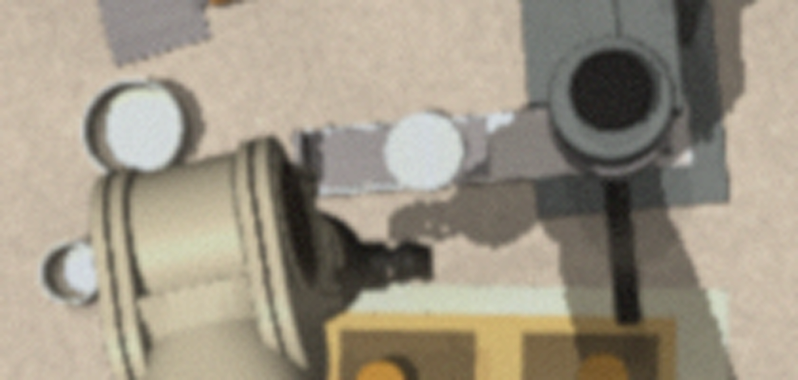

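Run:
```python
from h import *
c=load('w11'); g=lambda x,y:((x+.5)/1.5-.5,(y+.5)/1.5-.5)
print('plat',atz(c,*g(318,384.5),.024),'dia',np.linalg.norm(atz(c,*g(271,384),.024)-atz(c,*g(365,384),.024)),np.linalg.norm(atz(c,*g(318,343),.024)-atz(c,*g(318,426),.024)))
print('tab top near/far',atz(c,*g(459,358),.055),atz(c,*g(464,436),.055))
t=load('t11'); f=lambda x,y:((x+.5)/3.8-.5+110,(y+.5)/3.8-.5+150)
e=atz(t,*f(628,320),.122); b=atz(t,*f(617,182),.122); print('handle end',e,'ang',np.degrees(np.arctan2(*(e-b)[[1,0]]))%360, 'dist',np.linalg.norm(e[:2]-[.591,-.0857]), 'top plat',atz(t,*f(424,150),.024))
```

```text
plat [0.57407473 0.07795394 0.024     ] dia 0.07013227290462372 0.07049750686093836
tab top near/far [0.52559363 0.17215494 0.055     ] [0.58560785 0.18517166 0.055     ]
handle end [ 0.43026834 -0.10071969  0.122     ] ang 185.36032629845508 dist 0.16143189527173352 top plat [0.57612677 0.07835366 0.024     ]
```

Emit:
{"fn": "send_rows", "kwargs": {"deltas": [{"grip": 1,"translation": [-0.004,0.058,0.002],"twist": [0,0,0]},{"grip": 1,"translation": [-0.008,0.117,0.005],"twist": [0,0,0]},{"grip": 1,"translation": [-0.011,0.176,0.007],"twist": [0,0,0]},{"grip": 1,"translation": [-0.015,0.235,0.009],"twist": [0,0,0]},{"grip": 1,"translation": [-0.015,0.235,0.009],"twist": [0,0,0]}]}}

```text
clock: 13.62
eef_pos: [0.4509, 0.3503, 0.1995]
tool_rot: [-0.053, 0.999, -0.0, 0.001]
ft_force: [-0.8, -0.8, -0.1]
grip_width: 0.0852
```

Run:
```python
from h import *
st()
c=snap('wrist','w12')
cv2.imwrite('pics/w12b.png',cv2.resize(cv2.convertScaleAbs(c['color'],alpha=1.1),(768,576),interpolation=cv2.INTER_CUBIC))
```

```text
t 13.62 p [0.4509 0.3503 0.1995] yaw 186.06 tilt 0.12 rotvec-xy [ 2.2e-03 -6.0e-04 -1.0e+00] F [-0.8 -0.8 -0.1] T [-0.04  0.03  0.03] w 0.0852 q [ 0.66  0.39  0.14  1.31 -0.    0.56]
```

View pics/w12b.png

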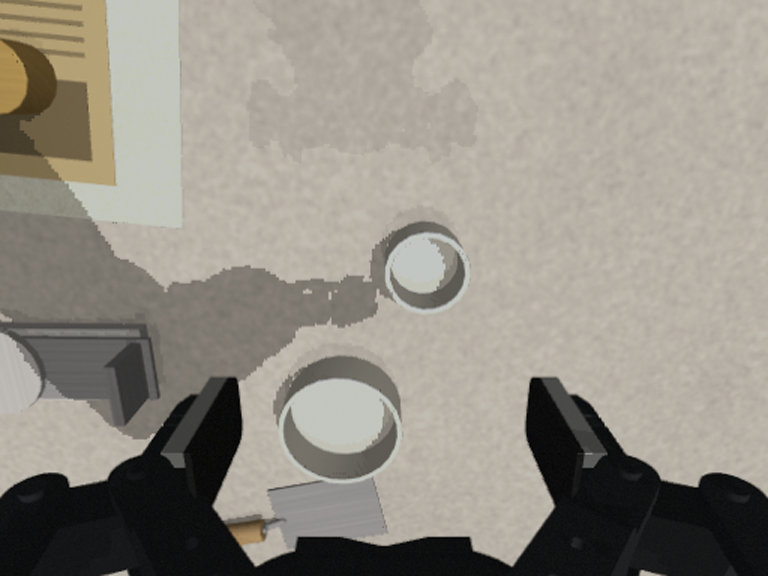

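Run:
```python
from h import *
c=load('w12'); g=lambda x,y:((x+.5)/1.5-.5,(y+.5)/1.5-.5)
P=atz(c,*g(428,273),.036); print(P,np.linalg.norm(atz(c,*g(386,273),.036)-atz(c,*g(470,273),.036)))
plan([P[0],P[1],.1],185.5,0,step=.06,extra=2)
```

```text
[0.46317793 0.37998775 0.036     ] 0.05396980932241221
CALL [{"grip": 1.0, "translation": [-0.0076, 0.0153, 0.0498], "twist": [-0.1, 0.0, 0.2]}, {"grip": 1.0, "translation": [-0.0153, 0.0305, 0.0996], "twist": [-0.1, 0.1, 0.4]}, {"grip": 1.0, "translation": [-0.0153, 0.0305, 0.0996], "twist": [-0.1, 0.1, 0.4]}, {"grip": 1.0, "translation": [-0.0153, 0.0305, 0.0996], "twist": [-0.1, 0.1, 0.4]}]
```

Emit:
{"fn": "send_rows", "kwargs": {"deltas": [{"grip": 1,"translation": [-0.008,0.015,0.05],"twist": [0,0,0.2]},{"grip": 1,"translation": [-0.0155,0.0295,0.1],"twist": [0,0,0.4]},{"grip": 1,"translation": [-0.0155,0.0295,0.1],"twist": [0,0.1,0.4]},{"grip": 1,"translation": [-0.0155,0.0295,0.1],"twist": [0,0.1,0.4]}]}}

```text
clock: 14.18
eef_pos: [0.4647, 0.3776, 0.101]
tool_rot: [-0.047, 0.999, -0.001, 0.001]
ft_force: [0.4, -0.1, 0.6]
grip_width: 0.0854
```

Run:
```python
from h import *
st(); plan([.4635,.3795,.001],185.5,0,step=.04)
c=snap('wrist','w13')
cv2.imwrite('pics/w13b.png',cv2.resize(cv2.convertScaleAbs(c['color'],alpha=1.1),(768,576),interpolation=cv2.INTER_CUBIC))
```

```text
t 14.18 p [0.4647 0.3776 0.101 ] yaw 185.41 tilt 0.05 rotvec-xy [ 0.0011 -0.0017 -1.    ] F [ 0.4 -0.1  0.6] T [ 0.03 -0.01 -0.07] w 0.0854 q [ 0.68  0.52  0.06  1.12 -0.    0.59]
CALL [{"grip": 1.0, "translation": [0.0004, 0.0007, 0.0333], "twist": [-0.1, 0.0, 0.0]}, {"grip": 1.0, "translation": [0.0007, 0.0014, 0.0667], "twist": [-0.1, 0.0, -0.1]}, {"grip": 1.0, "translation": [0.0011, 0.0022, 0.1], "twist": [-0.1, 0.1, -0.1]}, {"grip": 1.0, "translation": [0.0011, 0.0022, 0.1], "twist": [-0.1, 0.1, -0.1]}]
```

View pics/w13b.png

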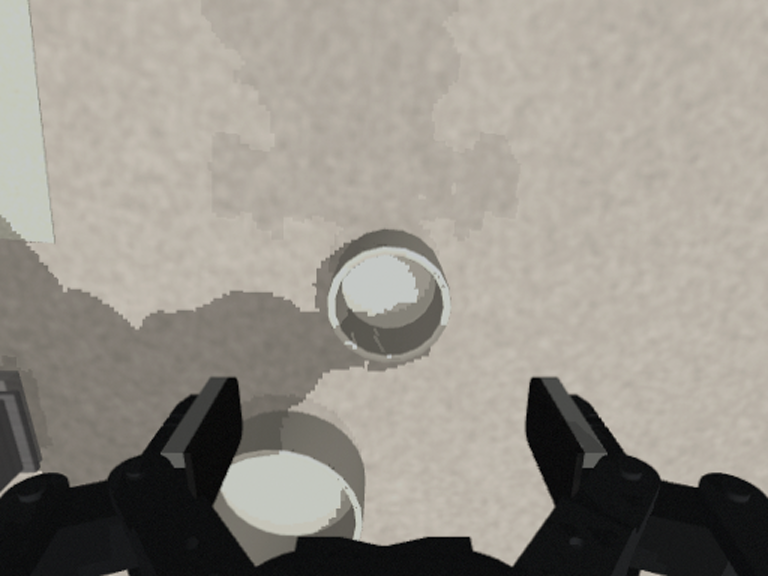

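Run:
```python
from h import *
c=load('w13'); g=lambda x,y:((x+.5)/1.5-.5,(y+.5)/1.5-.5)
P=atz(c,*g(389.5,304.5),.036); print(P)
plan([P[0],P[1],.001],185.5,0,step=.04)
```

```text
[0.46301755 0.37992177 0.036     ]
CALL [{"grip": 1.0, "translation": [0.0007, 0.0006, 0.0337], "twist": [0.0, 0.1, 0.0]}, {"grip": 1.0, "translation": [0.0015, 0.0012, 0.0673], "twist": [0.0, 0.1, -0.1]}, {"grip": 1.0, "translation": [0.0022, 0.0018, 0.101], "twist": [0.0, 0.2, -0.1]}, {"grip": 1.0, "translation": [0.0022, 0.0018, 0.101], "twist": [0.0, 0.2, -0.1]}]
```

Emit:
{"fn": "send_rows", "kwargs": {"deltas": [{"grip": 1,"translation": [0.0005,0.0005,0.034],"twist": [0,0,0]},{"grip": 1,"translation": [0.0015,0.001,0.067],"twist": [0,0.1,0]},{"grip": 1,"translation": [0.0022,0.0018,0.098],"twist": [0,0.2,0]},{"grip": 1,"translation": [0.0022,0.0018,0.1],"twist": [0,0.2,0]}]}}

```text
clock: 14.72
eef_pos: [0.4628, 0.3788, 0.0022]
tool_rot: [-0.047, 0.999, -0.001, -0.001]
ft_force: [-0.7, 0.6, -0.1]
grip_width: 0.0851
```

Run:
```python
from h import *
st()
```

```text
t 14.72 p [0.4628 0.3788 0.0022] yaw 185.38 tilt -0.1 rotvec-xy [-0.0016 -0.0016 -1.    ] F [-0.7  0.6 -0.1] T [-0.    0.03 -0.07] w 0.0851 q [ 0.69  0.62 -0.05  0.91 -0.    0.59]
```

Emit:
{"fn": "send_rows", "kwargs": {"deltas": [{"grip": 0.5,"translation": [0,0,0],"twist": [0,0,0]},{"grip": 0.5,"translation": [0,0,0],"twist": [0,0,0]},{"grip": 0.45,"translation": [0,0,0],"twist": [0,0,0]},{"grip": 0.45,"translation": [0,0,0],"twist": [0,0,0]}]}}

```text
clock: 15.22
eef_pos: [0.4647, 0.3801, 0.0054]
tool_rot: [-0.047, 0.999, 0.001, 0.001]
ft_force: [-0.9, -1.6, 6.6]
grip_width: 0.055
```

Run:
```python
from h import *
st()
c=snap('wrist','w14')
cv2.imwrite('pics/w14b.png',cv2.resize(cv2.convertScaleAbs(c['color'],alpha=1.1),(768,576),interpolation=cv2.INTER_CUBIC))
```

```text
t 15.22 p [0.4647 0.3801 0.0054] yaw 185.36 tilt 0.17 rotvec-xy [ 0.0028  0.0016 -1.    ] F [-0.9 -1.6  6.6] T [-0.13  0.06 -0.03] w 0.055 q [ 0.69  0.62 -0.04  0.91 -0.    0.59]
```

View pics/w14b.png

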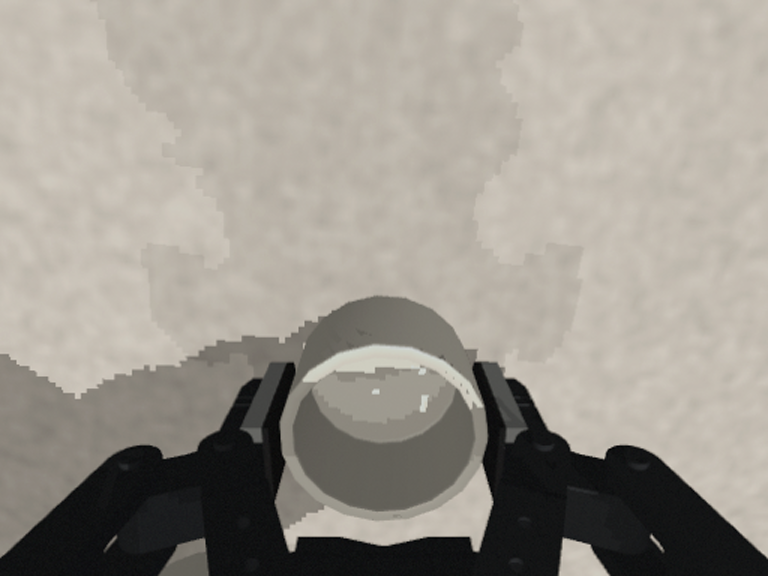

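Run:
```python
from h import *
c=load('w14'); g=lambda x,y:((x+.5)/1.5-.5,(y+.5)/1.5-.5)
P=atz(c,*g(384.5,432.5),.036); p,y,t,o=cur(); r=R.from_quat(o['tool_rot']); print(P,'in tool',r.inv().apply(P-p), np.linalg.norm(atz(c,*g(281,432),.036)-atz(c,*g(488,432),.036)),np.linalg.norm(atz(c,*g(384,345),.036)-atz(c,*g(384,520),.036)))
```

```text
[0.46220718 0.38005651 0.036     ] in tool [ 0.0023871   0.00025393 -0.0306112 ] 0.05463574214087344 0.05481952629319643
```

Emit:
{"fn": "send_rows", "kwargs": {"deltas": [{"grip": 0.45,"translation": [0,0,-0.03],"twist": [0,0,0]},{"grip": 0.45,"translation": [0,0,-0.06],"twist": [0,0,0]},{"grip": 0.45,"translation": [0,0,-0.09],"twist": [0,0,0]},{"grip": 0.45,"translation": [0,0,-0.09],"twist": [0,0,0]}]}}

```text
clock: 15.78
eef_pos: [0.4667, 0.3817, 0.0997]
tool_rot: [-0.047, 0.999, 0.003, 0.005]
ft_force: [0.2, 0.7, -1.1]
grip_width: 0.0551
```

Run:
```python
from h import *
st()
plan([.577,.0782,.095],185.4,0,grip=.45,step=.05)
```

```text
t 15.78 p [0.4667 0.3817 0.0997] yaw 185.36 tilt 0.57 rotvec-xy [ 0.0094  0.0069 -0.9999] F [ 0.2  0.7 -1.1] T [0.02 0.01 0.02] w 0.0551 q [ 0.69  0.52  0.06  1.1  -0.    0.59]
CALL [{"grip": 0.45, "translation": [-0.0116, -0.0446, 0.0005], "twist": [0.3, 0.1, 0.0]}, {"grip": 0.45, "translation": [-0.0232, -0.0893, 0.001], "twist": [0.3, 0.2, 0.0]}, {"grip": 0.45, "translation": [-0.0349, -0.1339, 0.0015], "twist": [0.3, 0.2, 0.0]}, {"grip": 0.45, "translation": [-0.0465, -0.1786, 0.0021], "twist": [0.3, 0.3, 0.0]}, {"grip": 0.45, "translation": [-0.0581, -0.2232, 0.0026], "twist": [0.3, 0.4, 0.0]}]
CALL [{"grip": 0.45, "translation": [-0.0116, -0.0447, 0.0007], "twist": [0.0, 0.1, 0.0]}, {"grip": 0.45, "translation": [-0.0232, -0.0893, 0.0014], "twist": [0.0, 0.2, 0.0]}, {"grip": 0.45, "translation": [-0.0232, -0.0893, 0.0014], "twist": [0.0, 0.2, 0.0]}]
```

Emit:
{"fn": "send_rows", "kwargs": {"deltas": [{"grip": 0.45,"translation": [-0.0115,-0.0445,0],"twist": [0.3,0.1,0]},{"grip": 0.45,"translation": [-0.023,-0.089,0.001],"twist": [0.3,0.2,0]},{"grip": 0.45,"translation": [-0.035,-0.134,0.0015],"twist": [0.3,0.2,0]},{"grip": 0.45,"translation": [-0.0465,-0.1785,0.002],"twist": [0.3,0.3,0]},{"grip": 0.45,"translation": [-0.058,-0.223,0.0025],"twist": [0.3,0.4,0]}]}}

```text
clock: 16.4
eef_pos: [0.5452, 0.1636, 0.0956]
tool_rot: [-0.047, 0.999, 0.0, 0.001]
ft_force: [0.1, -0.6, -1.0]
grip_width: 0.055
```

Emit:
{"fn": "send_rows", "kwargs": {"deltas": [{"grip": 0.45,"translation": [-0.0115,-0.0445,0.001],"twist": [0,0.1,0]},{"grip": 0.45,"translation": [-0.023,-0.085,0.0015],"twist": [0,0.2,0]},{"grip": 0.45,"translation": [-0.023,-0.085,0.0015],"twist": [0,0.2,0]},{"grip": 0.45,"translation": [-0.023,-0.085,0.0015],"twist": [0,0.2,0]}]}}

```text
clock: 16.9
eef_pos: [0.5754, 0.0811, 0.0933]
tool_rot: [-0.047, 0.999, 0.0, -0.002]
ft_force: [-0.5, 0.0, -0.6]
grip_width: 0.0552
```

Run:
```python
from h import *
st()
plan([.577,.0782,.032],185.4,0,grip=.45,step=.03)
c=snap('wrist','w15')
cv2.imwrite('pics/w15b.png',cv2.resize(cv2.convertScaleAbs(c['color'],alpha=1.1),(768,576),interpolation=cv2.INTER_CUBIC))
```

```text
t 16.9 p [0.5754 0.0811 0.0933] yaw 185.35 tilt -0.17 rotvec-xy [-3.1e-03  7.0e-04 -1.0e+00] F [-0.5  0.  -0.6] T [ 0.02  0.   -0.04] w 0.0552 q [0.14 0.49 0.   1.08 0.   0.05]
CALL [{"grip": 0.45, "translation": [-0.0005, -0.001, 0.0204], "twist": [0.1, -0.1, 0.0]}, {"grip": 0.45, "translation": [-0.001, -0.0021, 0.0409], "twist": [0.1, -0.1, 0.0]}, {"grip": 0.45, "translation": [-0.0016, -0.0031, 0.0613], "twist": [0.1, -0.2, -0.1]}, {"grip": 0.45, "translation": [-0.0016, -0.0031, 0.0613], "twist": [0.1, -0.2, -0.1]}]
```

View pics/w15b.png

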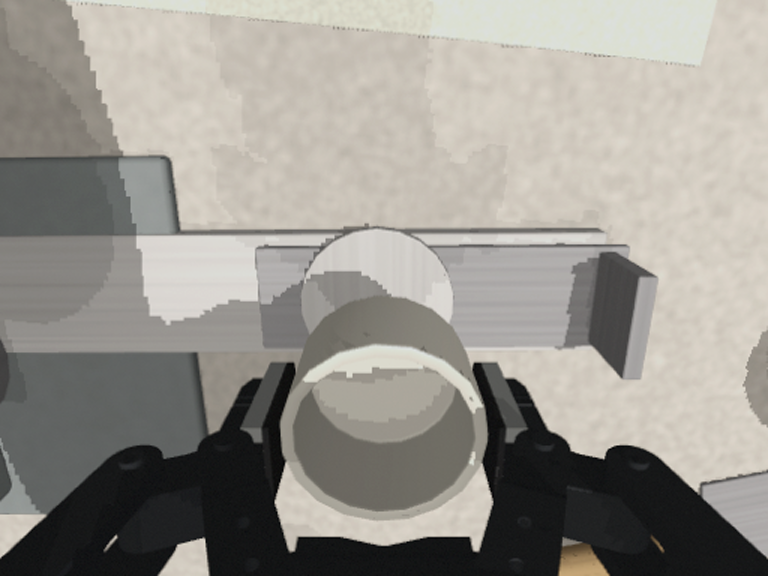

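Run:
```python
from h import *
from scipy.optimize import least_squares
c=load('w15'); g=lambda x,y:((x+.5)/1.5-.5,(y+.5)/1.5-.5)
Q=np.array([atz(c,*g(*q),.024)[:2] for q in [(301,297),(454,297),(377,228),(320,250),(433,249)]])
s=least_squares(lambda x:np.linalg.norm(Q-x,axis=1)-.035,[.575,.078]); print(s.x,s.fun*1000)
```

```text
[0.57490148 0.07820867] [-0.32016814 -0.23065145 -0.31889095  0.31825087  0.19631088]
```

Emit:
{"fn": "send_rows", "kwargs": {"deltas": [{"grip": 0.45,"translation": [-0.0005,-0.001,0.02],"twist": [0.1,-0.1,0]},{"grip": 0.45,"translation": [-0.001,-0.002,0.04],"twist": [0.1,-0.1,0]},{"grip": 0.45,"translation": [-0.0016,-0.003,0.057],"twist": [0.1,-0.2,0]},{"grip": 0.45,"translation": [-0.0016,-0.003,0.06],"twist": [0.1,-0.2,0]},{"grip": 0.45,"translation": [-0.0016,-0.003,0.06],"twist": [0.1,-0.2,0]}]}}

```text
clock: 17.58
eef_pos: [0.5768, 0.0798, 0.0336]
tool_rot: [-0.048, 0.999, -0.0, 0.0]
ft_force: [0.7, 0.6, -0.5]
grip_width: 0.0549
```

Run:
```python
from h import *
st()
plan([.577,.0780,.0298],185.4,0,grip=.45,step=.03)
```

```text
t 17.57 p [0.5768 0.0798 0.0336] yaw 185.49 tilt 0.03 rotvec-xy [ 6.e-04 -8.e-04 -1.e+00] F [ 0.7  0.6 -0.5] T [ 0.03 -0.03 -0.02] w 0.0549 q [ 0.14  0.55 -0.07  0.95 -0.    0.04]
CALL [{"grip": 0.45, "translation": [0.0, -0.0018, 0.0038], "twist": [0.0, 0.0, 0.1]}, {"grip": 0.45, "translation": [0.0, -0.0018, 0.0038], "twist": [0.0, 0.0, 0.1]}]
```

Emit:
{"fn": "send_rows", "kwargs": {"deltas": [{"grip": 0.45,"translation": [0,-0.0015,0.001],"twist": [0,0,0]},{"grip": 0.45,"translation": [0,-0.0018,0.0025],"twist": [0,0,0]},{"grip": 0.45,"translation": [0,-0.0018,0.0036],"twist": [0,0,0]},{"grip": 0.45,"translation": [0,-0.0018,0.0036],"twist": [0,0,0]}]}}

```text
clock: 18.08
eef_pos: [0.577, 0.0779, 0.0301]
tool_rot: [-0.048, 0.999, -0.0, 0.0]
ft_force: [-0.9, 0.1, -1.2]
grip_width: 0.0553
```

Run:
```python
from h import *
st()
```

```text
t 18.07 p [0.577  0.0779 0.0301] yaw 185.48 tilt 0.03 rotvec-xy [ 7.e-04 -7.e-04 -1.e+00] F [-0.9  0.1 -1.2] T [-0.   -0.01 -0.07] w 0.0553 q [ 0.13  0.56 -0.07  0.94 -0.    0.04]
```

Emit:
{"fn": "send_rows", "kwargs": {"deltas": [{"grip": 0.45,"translation": [0,0,0.0005],"twist": [0,0,0]},{"grip": 0.45,"translation": [0,0,0.001],"twist": [0,0,0]},{"grip": 0.45,"translation": [0,0,0.001],"twist": [0,0,0]}]}}

```text
clock: 18.45
eef_pos: [0.5771, 0.0778, 0.0295]
tool_rot: [-0.048, 0.999, -0.0, 0.0]
ft_force: [-1.6, 0.1, 2.3]
grip_width: 0.0548
```

Run:
```python
from h import *
st()
```

```text
t 18.45 p [0.5771 0.0778 0.0295] yaw 185.47 tilt 0.05 rotvec-xy [ 9.e-04 -8.e-04 -1.e+00] F [-1.6  0.1  2.3] T [-0.06  0.27  0.03] w 0.0548 q [ 0.13  0.56 -0.07  0.94 -0.    0.04]
```

Emit:
{"fn": "send_rows", "kwargs": {"deltas": [{"grip": 0.7,"translation": [0,0,0],"twist": [0,0,0]},{"grip": 0.8,"translation": [0,0,0],"twist": [0,0,0]},{"grip": 0.9,"translation": [0,0,0],"twist": [0,0,0]},{"grip": 1,"translation": [0,0,0],"twist": [0,0,0]},{"grip": 1,"translation": [0,0,0],"twist": [0,0,0]}]}}

```text
clock: 19.08
eef_pos: [0.5771, 0.0778, 0.0294]
tool_rot: [-0.048, 0.999, -0.0, 0.0]
ft_force: [-0.0, 1.0, 0.2]
grip_width: 0.0851
```

Emit:
{"fn": "send_rows", "kwargs": {"deltas": [{"grip": 1,"translation": [0,0,-0.02],"twist": [0,0,0]},{"grip": 1,"translation": [0,0,-0.05],"twist": [0,0,0]},{"grip": 1,"translation": [0,0,-0.09],"twist": [0,0,0]},{"grip": 1,"translation": [0.02,0,-0.13],"twist": [0,0,0]},{"grip": 1,"translation": [0.03,0,-0.13],"twist": [0,0,0]}]}}

```text
clock: 19.7
eef_pos: [0.549, 0.0753, 0.1633]
tool_rot: [-0.048, 0.999, -0.0, 0.004]
ft_force: [0.4, -0.2, -0.0]
grip_width: 0.0852
```

Run:
```python
from h import *
st()
c=snap('wrist','w16');s=snap('scene','s16')
cv2.imwrite('pics/w16b.png',cv2.resize(cv2.convertScaleAbs(c['color'],alpha=1.1),(768,576),interpolation=cv2.INTER_CUBIC))
cv2.imwrite('pics/s16c.png',cv2.resize(s['color'][150:300,190:340],None,fx=4,fy=4,interpolation=cv2.INTER_CUBIC))
```

```text
t 19.7 p [0.549  0.0753 0.1633] yaw 185.48 tilt 0.48 rotvec-xy [ 8.4e-03  3.0e-04 -1.0e+00] F [ 0.4 -0.2 -0. ] T [0.05 0.02 0.01] w 0.0852 q [ 0.14  0.38  0.02  1.2  -0.    0.04]
```

View pics/w16b.png

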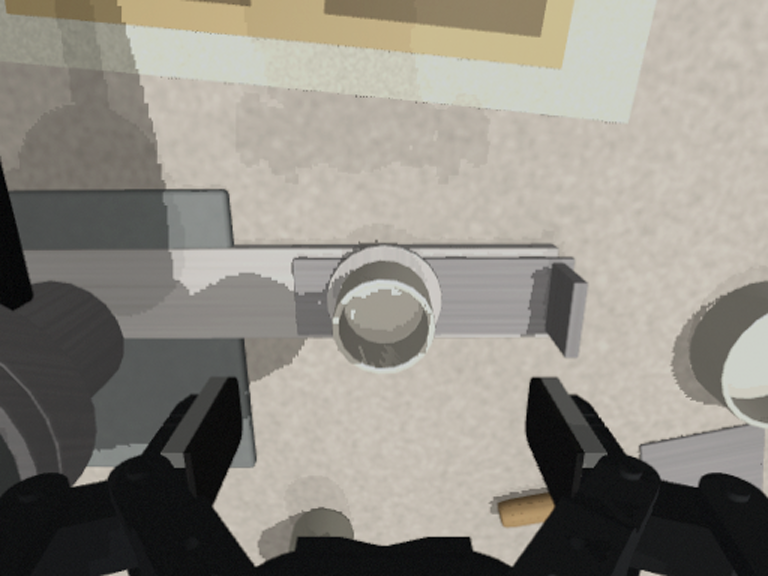

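View pics/s16c.png

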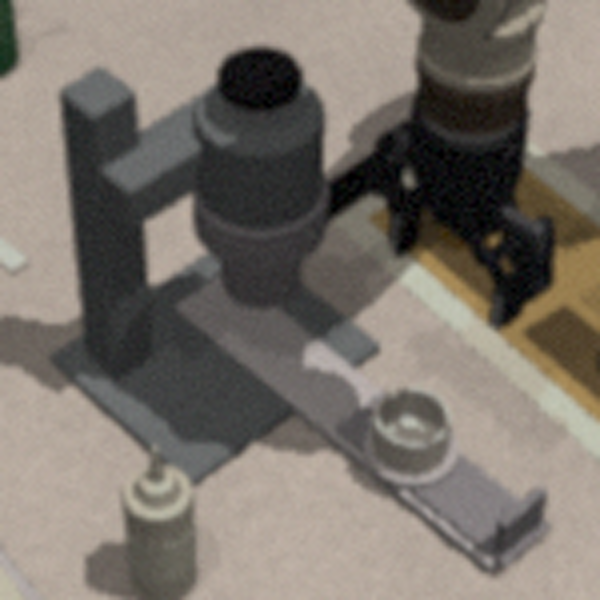

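Run:
```python
from h import *
from scipy.optimize import least_squares
c=load('w16'); g=lambda x,y:((x+.5)/1.5-.5,(y+.5)/1.5-.5)
def fit(pts,z,r,x0):
    Q=np.array([atz(c,*g(*q),z)[:2] for q in pts]); s=least_squares(lambda x:np.linalg.norm(Q-x,axis=1)-r,x0); return s.x.round(4),(s.fun*1000).round(1)
print('dish',fit([(333,322),(436,322),(384,279),(383,372),(347,295),(420,295),(345,350),(420,352)],.060,.028,[.575,.078]))
print('plat',fit([(328,290),(441,290),(384,243),(350,256),(420,256)],.024,.035,[.575,.078]))
print('tab top inner/outer',[atz(c,*g(*q),.055).round(4) for q in [(571,283),(567,355),(586,285),(578,355)]])
```

```text
dish (array([0.5757, 0.0779]), array([-0.7, -0.1, -1.2, -0.4, -1.6, -1.9, -2.5, -3.1]))
plat (array([0.5748, 0.0782]), array([-0.4, -0.6,  0.8, -0.5, -0.2]))
tab top inner/outer [array([0.5434, 0.1747, 0.055 ]), array([0.5855, 0.1818, 0.055 ]), array([0.5437, 0.1829, 0.055 ]), array([0.5849, 0.1879, 0.055 ])]
```

Run:
```python
from h import *
plan([.5605,.2315,.14],185.5,0,grip=0,step=.05,extra=1)
```

```text
CALL [{"grip": 0, "translation": [-0.0073, 0.0386, 0.0049], "twist": [0.0, 0.0, 0.0]}, {"grip": 0, "translation": [-0.0145, 0.0772, 0.0098], "twist": [0.0, 0.0, 0.0]}, {"grip": 0, "translation": [-0.0218, 0.1159, 0.0147], "twist": [0.0, 0.0, 0.0]}, {"grip": 0, "translation": [-0.0291, 0.1545, 0.0196], "twist": [0.0, 0.1, 0.0]}, {"grip": 0, "translation": [-0.0291, 0.1545, 0.0196], "twist": [0.0, 0.1, 0.0]}]
```

Emit:
{"fn": "send_rows", "kwargs": {"deltas": [{"grip": 0,"translation": [-0.007,0.0385,0.005],"twist": [0,0,0]},{"grip": 0,"translation": [-0.0145,0.077,0.01],"twist": [0,0,0]},{"grip": 0,"translation": [-0.022,0.116,0.015],"twist": [0,0,0]},{"grip": 0,"translation": [-0.029,0.1545,0.0195],"twist": [0,0.1,0]},{"grip": 0,"translation": [-0.029,0.1545,0.0195],"twist": [0,0.1,0]}]}}

```text
clock: 20.42
eef_pos: [0.5594, 0.2339, 0.1373]
tool_rot: [-0.05, 0.999, -0.001, -0.002]
ft_force: [0.6, 0.2, -0.5]
grip_width: -0.0004
```

Run:
```python
from h import *
st()
plan([.5605,.2315,.032],185.5,0,grip=0,step=.04,extra=1)
```

```text
t 20.43 p [0.5594 0.2339 0.1373] yaw 185.71 tilt -0.24 rotvec-xy [-0.004  -0.0018 -1.    ] F [ 0.6  0.2 -0.5] T [-0.04  0.02  0.03] w -0.0004 q [ 0.4   0.51  0.15  1.22 -0.    0.3 ]
CALL [{"grip": 0, "translation": [-0.0004, -0.0008, 0.0351], "twist": [-0.1, -0.1, 0.1]}, {"grip": 0, "translation": [-0.0008, -0.0016, 0.0702], "twist": [-0.1, -0.2, 0.1]}, {"grip": 0, "translation": [-0.0013, -0.0023, 0.1053], "twist": [-0.1, -0.2, 0.2]}, {"grip": 0, "translation": [-0.0013, -0.0023, 0.1053], "twist": [-0.1, -0.2, 0.2]}]
```

Emit:
{"fn": "send_rows", "kwargs": {"deltas": [{"grip": 0,"translation": [0,-0.001,0.035],"twist": [-0.1,-0.1,0]},{"grip": 0,"translation": [-0.001,-0.0015,0.07],"twist": [-0.1,-0.2,0.1]},{"grip": 0,"translation": [-0.0013,-0.0023,0.105],"twist": [-0.1,-0.2,0.2]},{"grip": 0,"translation": [-0.0013,-0.0023,0.105],"twist": [-0.1,-0.2,0.2]}]}}

```text
clock: 20.92
eef_pos: [0.5571, 0.2291, 0.0281]
tool_rot: [-0.048, 0.999, -0.002, -0.005]
ft_force: [-0.3, -1.1, 0.0]
grip_width: -0.0003
```

Run:
```python
from h import *
st()
c=snap('wrist','w17')
cv2.imwrite('pics/w17b.png',cv2.resize(cv2.convertScaleAbs(c['color'],alpha=1.1),(768,576),interpolation=cv2.INTER_CUBIC))
p,y,t,o=cur(); w=np.radians(5.5)
plan([p[0]+.05*np.sin(w),p[1]-.05*np.cos(w),.032],185.5,0,grip=0,step=.01)
```

```text
t 20.93 p [0.5571 0.2291 0.0281] yaw 185.45 tilt -0.56 rotvec-xy [-0.0094 -0.0037 -0.9999] F [-0.3 -1.1  0. ] T [-0.01 -0.   -0.03] w -0.0003 q [0.39 0.6  0.   0.98 0.   0.3 ]
CALL [{"grip": 0, "translation": [0.0, -0.0083, -0.0002], "twist": [-0.1, -0.1, 0.0]}, {"grip": 0, "translation": [0.0, -0.0167, -0.0005], "twist": [-0.1, -0.1, 0.0]}, {"grip": 0, "translation": [0.0, -0.025, -0.0007], "twist": [-0.1, -0.2, 0.0]}, {"grip": 0, "translation": [0.0, -0.0333, -0.001], "twist": [-0.1, -0.2, 0.0]}, {"grip": 0, "translation": [0.0, -0.0417, -0.0012], "twist": [-0.1, -0.3, 0.0]}]
CALL [{"grip": 0, "translation": [0.0, -0.0083, -0.0003], "twist": [0.0, -0.1, 0.0]}, {"grip": 0, "translation": [0.0, -0.0083, -0.0003], "twist": [0.0, -0.1, 0.0]}]
```

View pics/w17b.png

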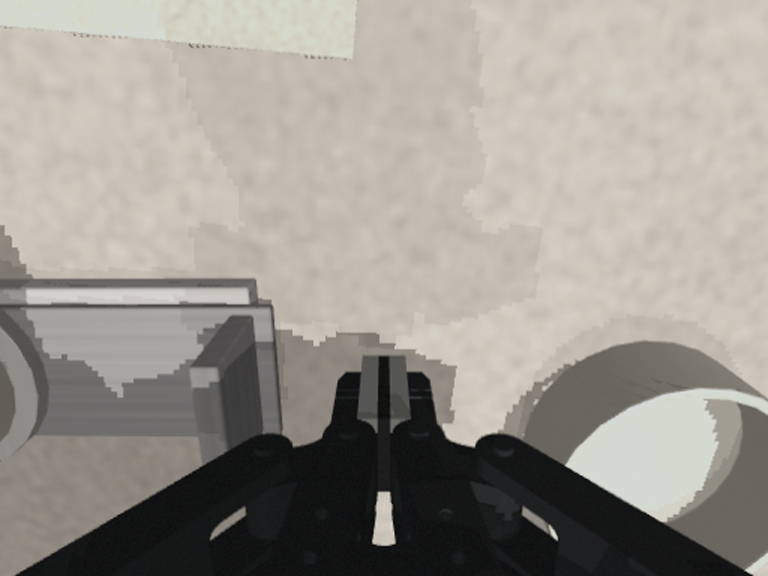

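Emit:
{"fn": "send_rows", "kwargs": {"deltas": [{"grip": 0,"translation": [0,-0.006,-0.005],"twist": [-0.1,-0.4,0]},{"grip": 0,"translation": [0,-0.012,-0.006],"twist": [-0.1,-0.5,0]},{"grip": 0,"translation": [0,-0.018,-0.006],"twist": [-0.1,-0.5,0]},{"grip": 0,"translation": [0,-0.024,-0.006],"twist": [-0.1,-0.5,0]},{"grip": 0,"translation": [0,-0.03,-0.006],"twist": [-0.1,-0.5,0]}]}}

```text
clock: 21.6
eef_pos: [0.562, 0.1998, 0.0367]
tool_rot: [-0.048, 0.999, 0.0, 0.002]
ft_force: [-0.4, 1.5, 0.2]
grip_width: 0.0
```

```bash
cat >> h.py <<'E'
M=np.array([.591,-.0857]);W=np.radians(5.5);UY=np.array([-np.sin(W),np.cos(W)]);UX=np.array([np.cos(W),np.sin(W)])
def mc():
    p=cur()[0][:2]-M; print('mount coords x,y',round(p@UX,4),round(p@UY,4))
E
python3 - <<'E'
from h import *
st();mc()
E
```

```text
t 21.6 p [0.562  0.1998 0.0367] yaw 185.45 tilt 0.21 rotvec-xy [ 3.5e-03  9.0e-04 -1.0e+00] F [-0.4  1.5  0.2] T [0.67 0.08 0.01] w 0.0 q [ 0.34  0.57 -0.03  0.97 -0.    0.25]
mount coords x,y -0.0015 0.287
```

Emit:
{"fn": "send_rows", "kwargs": {"deltas": [{"grip": 0,"translation": [0,-0.007,0],"twist": [0,0,0]},{"grip": 0,"translation": [0,-0.015,0],"twist": [0,0,0]},{"grip": 0,"translation": [0,-0.023,0],"twist": [0,0,0]},{"grip": 0,"translation": [0,-0.031,0],"twist": [0,0,0]},{"grip": 0,"translation": [0,-0.039,0],"twist": [0,0,0]}]}}

```text
clock: 22.22
eef_pos: [0.5659, 0.1605, 0.0367]
tool_rot: [-0.048, 0.999, 0.0, 0.002]
ft_force: [-0.4, 3.4, 0.4]
grip_width: -0.0
```

Run:
```python
from h import *
st();mc()
c=snap('wrist','w18')
cv2.imwrite('pics/w18b.png',cv2.convertScaleAbs(c['color'],alpha=1.1))
```

```text
t 22.23 p [0.5659 0.1605 0.0367] yaw 185.45 tilt 0.22 rotvec-xy [ 0.0038  0.0011 -1.    ] F [-0.4  3.4  0.4] T [ 0.63 -0.07 -0.01] w -0.0 q [ 0.28  0.56 -0.05  0.96 -0.    0.18]
mount coords x,y -0.0014 0.2475
```

View pics/w18b.png

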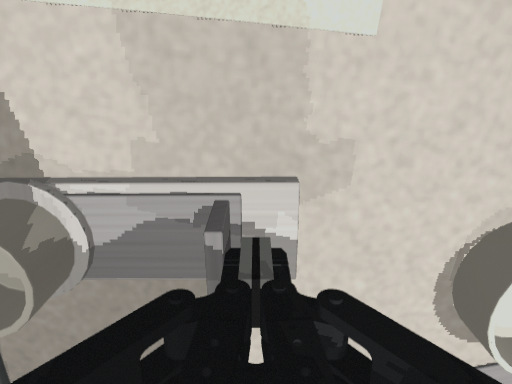

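Clean contact: the finger is against the tab at about (235,250) and the carriage is sliding in with 3 N of drag. I'll keep pushing.

Emit:
{"fn": "send_rows", "kwargs": {"deltas": [{"grip": 0,"translation": [0,-0.008,0],"twist": [0,0,0]},{"grip": 0,"translation": [0,-0.017,0],"twist": [0,0,0]},{"grip": 0,"translation": [0,-0.026,0],"twist": [0,0,0]},{"grip": 0,"translation": [0,-0.035,0],"twist": [0,0,0]},{"grip": 0,"translation": [0,-0.044,0],"twist": [0,0,0]}]}}

```text
clock: 22.9
eef_pos: [0.5704, 0.1149, 0.0367]
tool_rot: [-0.047, 0.999, -0.0, 0.002]
ft_force: [1.1, 3.1, -1.1]
grip_width: 0.0001
```

Emit:
{"fn": "send_rows", "kwargs": {"deltas": [{"grip": 0,"translation": [0,-0.009,0],"twist": [0,0,0]},{"grip": 0,"translation": [0,-0.018,0],"twist": [0,0,0]},{"grip": 0,"translation": [0,-0.027,0],"twist": [0,0,0]},{"grip": 0,"translation": [0,-0.036,0],"twist": [0,0,0]},{"grip": 0,"translation": [0,-0.044,0],"twist": [0,0,0]}]}}

```text
clock: 23.52
eef_pos: [0.5747, 0.0705, 0.0368]
tool_rot: [-0.047, 0.999, -0.0, 0.002]
ft_force: [1.8, 2.8, -1.1]
grip_width: 0.0002
```

Run:
```python
from h import *
st();mc()
```

```text
t 23.52 p [0.5747 0.0705 0.0368] yaw 185.37 tilt 0.25 rotvec-xy [ 4.4e-03 -1.0e-04 -1.0e+00] F [ 1.8  2.8 -1.1] T [ 0.68 -0.43  0.1 ] w 0.0002 q [ 0.12  0.54 -0.08  0.94 -0.    0.03]
mount coords x,y -0.0013 0.157
```

Emit:
{"fn": "send_rows", "kwargs": {"deltas": [{"grip": 0,"translation": [0,-0.007,0],"twist": [0,0,0]},{"grip": 0,"translation": [0,-0.013,0],"twist": [0,0,0]},{"grip": 0,"translation": [0,-0.018,0],"twist": [0,0,0]},{"grip": 0,"translation": [0,-0.023,0],"twist": [0,0,0]},{"grip": 0,"translation": [0,-0.026,0],"twist": [0,0,0]}]}}

```text
clock: 24.15
eef_pos: [0.5771, 0.0443, 0.0368]
tool_rot: [-0.047, 0.999, -0.0, 0.002]
ft_force: [1.5, 2.4, -0.5]
grip_width: 0.0005
```

Run:
```python
from h import *
st();mc()
```

```text
t 24.15 p [0.5771 0.0443 0.0368] yaw 185.37 tilt 0.25 rotvec-xy [ 4.4e-03 -2.0e-04 -1.0e+00] F [ 1.5  2.4 -0.5] T [ 0.61 -0.42 -0.02] w 0.0005 q [ 0.08  0.54 -0.08  0.94 -0.   -0.02]
mount coords x,y -0.0014 0.1307
```

Emit:
{"fn": "send_rows", "kwargs": {"deltas": [{"grip": 0,"translation": [0,-0.002,0],"twist": [0,0,0]},{"grip": 0,"translation": [0,-0.004,0],"twist": [0,0,0]},{"grip": 0,"translation": [0,-0.006,0],"twist": [0,0,0]},{"grip": 0,"translation": [0,-0.007,0],"twist": [0,0,0]}]}}

```text
clock: 24.65
eef_pos: [0.5777, 0.0372, 0.0368]
tool_rot: [-0.047, 0.999, -0.0, 0.002]
ft_force: [2.3, 3.2, -1.0]
grip_width: 0.0003
```

Run:
```python
from h import *
st();mc()
```

```text
t 24.65 p [0.5777 0.0372 0.0368] yaw 185.37 tilt 0.25 rotvec-xy [ 4.3e-03 -2.0e-04 -1.0e+00] F [ 2.3  3.2 -1. ] T [ 0.57 -0.39  0.08] w 0.0003 q [ 0.06  0.54 -0.08  0.94 -0.   -0.03]
mount coords x,y -0.0014 0.1236
```

Still only drag and no stop yet. I'll go on in 2 mm steps.

Emit:
{"fn": "send_rows", "kwargs": {"deltas": [{"grip": 0,"translation": [0,-0.001,0],"twist": [0,0,0]},{"grip": 0,"translation": [0,-0.002,0],"twist": [0,0,0]},{"grip": 0,"translation": [0,-0.002,0],"twist": [0,0,0]}]}}

```text
clock: 25.02
eef_pos: [0.5777, 0.0371, 0.0369]
tool_rot: [-0.048, 0.999, 0.002, 0.002]
ft_force: [0.6, 6.9, 0.2]
grip_width: -0.0
```

Emit:
{"fn": "send_rows", "kwargs": {"deltas": [{"grip": 0,"translation": [0,-0.001,0],"twist": [0,0,0]},{"grip": 0,"translation": [0,-0.002,0],"twist": [0,0,0]},{"grip": 0,"translation": [0,-0.002,0],"twist": [0,0,0]}]}}

```text
clock: 25.4
eef_pos: [0.5777, 0.0371, 0.0369]
tool_rot: [-0.048, 0.999, 0.004, 0.002]
ft_force: [0.7, 7.7, -0.9]
grip_width: -0.0001
```

Run:
```python
from h import *
st();mc()
```

```text
t 25.4 p [0.5777 0.0371 0.0369] yaw 185.53 tilt 0.25 rotvec-xy [ 0.0037  0.0072 -1.    ] F [ 0.7  7.7 -0.9] T [ 1.57 -0.22  0.04] w -0.0001 q [ 0.06  0.54 -0.08  0.94  0.01 -0.04]
mount coords x,y -0.0014 0.1235
```

Emit:
{"fn": "send_rows", "kwargs": {"deltas": [{"grip": 0,"translation": [0,0.01,0],"twist": [0,0,0]},{"grip": 0,"translation": [0,0.04,0],"twist": [0,0,0]},{"grip": 0,"translation": [0,0.08,-0.02],"twist": [0,0,0]},{"grip": 0,"translation": [0,0.12,-0.06],"twist": [0,0,0]},{"grip": 0,"translation": [0.02,0.15,-0.11],"twist": [0,0,0]}]}}

```text
clock: 26.02
eef_pos: [0.542, 0.1844, 0.1476]
tool_rot: [-0.048, 0.999, 0.002, 0.001]
ft_force: [1.4, 0.1, 0.2]
grip_width: -0.0003
```

Emit:
{"fn": "send_rows", "kwargs": {"deltas": [{"grip": 0,"translation": [0.04,0,-0.05],"twist": [0,0,0]},{"grip": 0,"translation": [0.09,0,-0.08],"twist": [0,0,0]},{"grip": 0,"translation": [0.14,0,-0.08],"twist": [0,0,0]},{"grip": 0,"translation": [0.18,0,-0.08],"twist": [0,0,0]},{"grip": 0,"translation": [0.18,0,-0.08],"twist": [0,0,0]}]}}

```text
clock: 26.65
eef_pos: [0.3598, 0.1654, 0.2274]
tool_rot: [-0.049, 0.999, 0.001, 0.0]
ft_force: [0.2, 0.2, 0.6]
grip_width: 0.0002
```

Run:
```python
from h import *
st()
c=snap('wrist','w20');s=snap('scene','s20');t=snap('top','t20')
cv2.imwrite('pics/w20b.png',cv2.resize(cv2.convertScaleAbs(c['color'],alpha=1.1),(768,576),interpolation=cv2.INTER_CUBIC))
cv2.imwrite('pics/s20c.png',cv2.resize(cv2.convertScaleAbs(s['color'],alpha=1.3)[150:300,190:340],None,fx=4,fy=4,interpolation=cv2.INTER_CUBIC))
cv2.imwrite('pics/t20c.png',cv2.convertScaleAbs(cv2.resize(t['color'][120:270,110:320],None,fx=3.8,fy=3.8,interpolation=cv2.INTER_CUBIC),alpha=1.8))
```

```text
t 26.65 p [0.3598 0.1654 0.2274] yaw 185.6 tilt 0.03 rotvec-xy [ 2.0e-04  2.6e-03 -1.0e+00] F [0.2 0.2 0.6] T [ 0.07 -0.03  0.06] w 0.0002 q [ 0.43  0.04 -0.25  1.29  0.    0.33]
```

View pics/w20b.png

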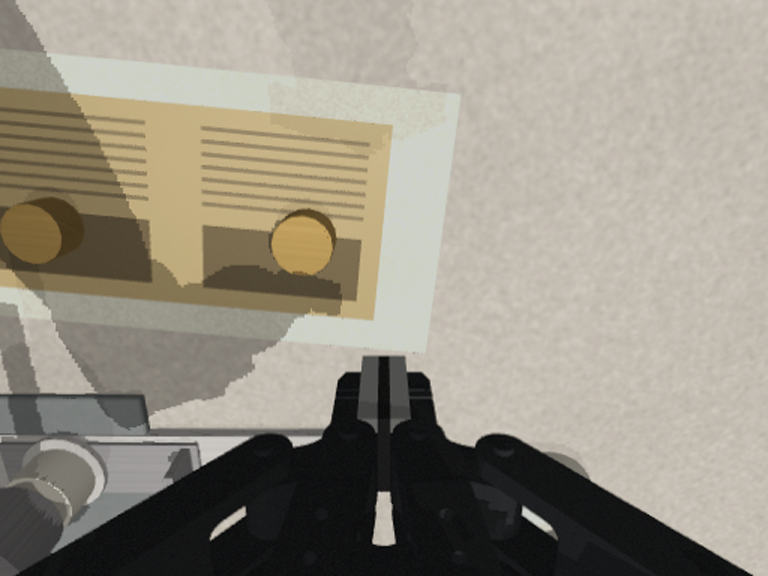

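View pics/s20c.png

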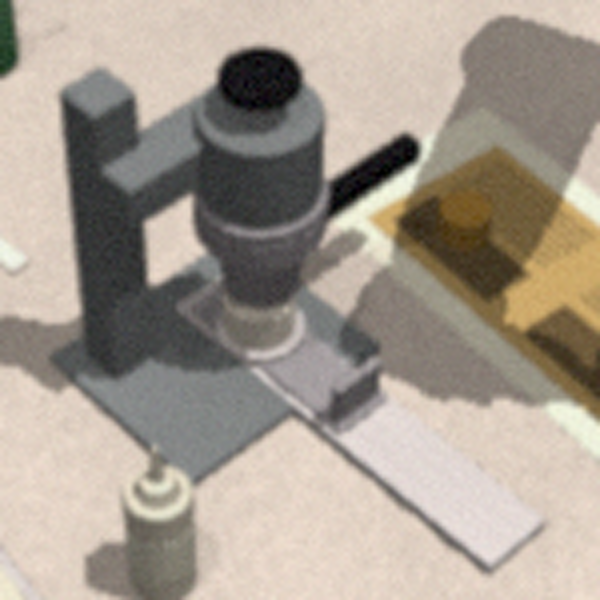

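View pics/t20c.png

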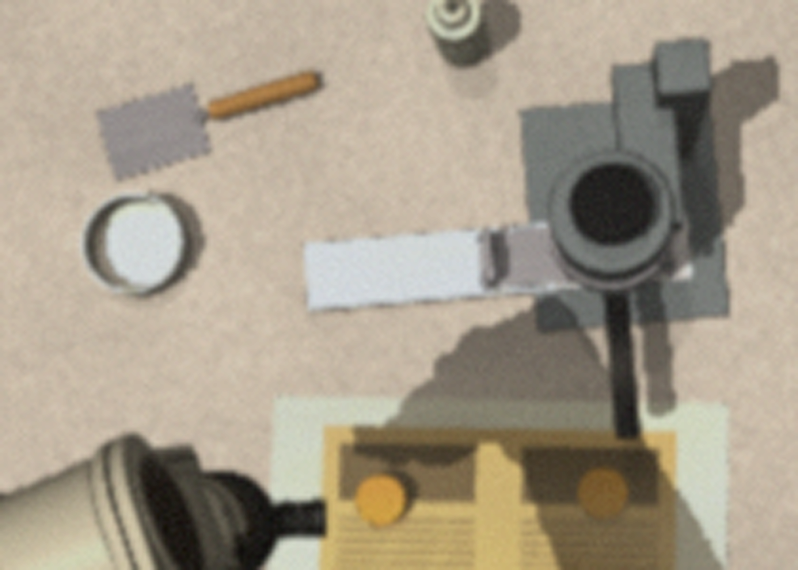

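Run:
```python
from h import *
st(); print(bot.job_done())
```

```text
t 26.8 p [0.3634 0.1665 0.2275] yaw 185.53 tilt 0.16 rotvec-xy [ 0.0023  0.0042 -1.    ] F [-0.1 -0.5 -0.7] T [0.03 0.   0.01] w -0.0003 q [ 0.43  0.04 -0.24  1.28  0.    0.33]
the job is handed in; nothing more can be done
None
```

The press is ready and the job is handed in, at about 27 s of the 72 s allowed. The hand-in gives no verdict, so the results below rest on my own measurements.

- **Cup:** I gripped it by the handle, raised it under the stud, turned it 52° clockwise and let it down 7 mm. The collar then took its weight, with the underside at about 75 mm. After release it stayed put, with the handle at 185.4° against about 185.5° for the press front.
- **Dish:** I set it on the pulled-out platform and let go. The wrist camera put it about 1 mm off centre.
- **Carriage:** I pushed it in by the tab until it stopped moving and the force rose from about 3 N to 7.7 N. It stopped within about 1 mm of where the stop should be. The last pictures show the dish upright and still centred under the cup, and the arm clear of everything.

**Disagreements between views:**
- The press axis came out 4 to 9 mm apart along x depending on the view. I used a consensus value, and the cup entered the collar without any contact force.
- After the push I checked the dish's centring only in the scene picture, where it read about 1 mm off. The cup partly hid the dish in the other views.

I did not touch anything else on the bench. The things in the last pictures look unmoved. The brush jar and most of the bone folder were outside those crops.

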